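Run the proof-press bed to the register mark and brake it there

TASK

Run the heavy, almost frictionless bed of the green proof press towards the roller and brake it so that its brass pointer comes to rest at the white line of the red register clamp, standing still there for a good five seconds and left that way, untouched. Move it only by pushing, from between them, on the faces of its two sprung pads (orange drives it on, blue brakes it), never by touching any other part of the bed or the pads' tops. Do not let it run into the rubber stops at the roller end, and leave the spray bottle, tape, ink tin and jerrican beside the press where they are.

Things in the scene. Friction and masses are not known exactly. Their poses are not given: they have to be found in the camera images.
- press: Green proof press, fixed: base 300 mm (x) by 880 mm (y), 50 mm high, two steel rails, a black impression roller of 45 mm radius between cheeks up to 210 mm high at its +y end (440 mm along +y). Origin on the table, under the rails' middle. The bed travels along its +y axis, towards the roller; yaw varies up to 0.2 rad.
- bed (a joint): Travel of the press bed along the press's +y, in m: 0 at the home stop, 0.37 at the rubber stops at the roller end. The bed runs level on ball bearings and hardly slows by itself (nominal moving mass 4.0 kg, true value 25 percent less to 30 percent more; damping 0.08 N s/m, no dry friction).
- deck_mid (a point): Point on the bed's aluminium deck, on its top face (90 mm above the table), midway between the two pads' faces. In the press frame it is at x = -50 mm, y = -185 mm + bed travel. Axes parallel to the press.
- pointer (a point): Tip of the brass pointer on the bed's far (+x) edge, in the middle of the bed's length (same y as deck_mid in the press frame).
- mark: Red register clamp, 18 by 30 by 30 mm, on the press's far ledge, fixed but at another place along the press each time; origin under its white line. Axes parallel to the press: the bed is on the mark when the pointer's and this origin's y in the press frame agree. That is at a bed travel between 0.25 and 0.32.
- pad_drive: Orange sprung pad on the roller side of the gap, looking to -y: face 100 mm wide, 10 to 48 mm above the deck. Origin mid-face, at rest 80 mm in +y from deck_mid, 29 mm above the deck. Pushed in +y it drives the bed through a spring of 25 N/m (no preload, 45 mm travel, damping 0.5 N s/m, pad mass 0.06 kg); the bed bounces off a finger that stands still.
- pad_brake: Blue sprung push pad, the mirror image on the home (-y) side, looking to +y: origin in the middle of its face, 80 mm in -y from deck_mid when at rest; same size and spring. Pushing it in -y slows the bed or sends it back. The free gap between the two faces is 160 mm.
- deck: Bed's deck, 240 by 360 mm, moving with joint bed, not to be touched; origin 14 mm under its top face, in its middle. On it: a pale stone 78 by 280 mm, 34 mm high, its near edge 82 mm beyond deck_mid in +x, and grey buffer housings 110 mm wide (x), 50 mm high, 132 to 178 mm to either side of deck_mid in y.
- spray: Green spray bottle, 64 mm across, 190 mm high, bystander, origin under its middle.
- tape: Roll of paper tape, 96 mm across, 25 mm high, bystander.
- ink_tin: Dark ink tin, 86 mm across, 60 mm high, bystander.
- jerrican: Blue plastic jerrican, 110 by 140 by 170 mm, bystander.

How it is judged:
By the outcome, as a careful person would: the job done as asked, in the order asked, and still so for the second after the job is handed in, with the robot touching nothing.
It also fails if it takes over 54 s, if anything falls off the work surface, if the arm or the gripper's body presses on something with over 40 N, if the wrist force passes 120 N, or if a joint passes its speed limit or range.

ROBOT

A 7-joint arm with a two-finger parallel gripper is mounted at the origin on the work surface. World frame = base frame: x ahead of the robot, y to its left, z up, the work surface at z = 0. Lengths are in m, angles in rad, forces in N, time in s.
With the tool pointing down it reaches from about 0.4 to 0.85 m from the base axis. Payload 10.4 kg.
Tool frame: the origin (TCP) lies midway between the tips of the shut fingers; the grasp point (between the pads) lies r.grip_point_offset behind it (r.grip_point_offset is the distance from the TCP to the grasp point, in m); z points along the fingers, y is the line along which they close (so a half turn about z gives the same grasp; the last joint's range is limited). The gripper opens to 87 mm and grips with 3 to 60 N. Pads are 19 mm wide; open, the fingers measure 117 mm over their backs; the gripper's body (75 mm by 190 mm) begins 51 mm behind the grasp point.
Start: joints at [1.19, 0.332, -0.065, 1.46, 0.022, 1.35, -0.088], TCP at [0.219, -0.585, 0.223] pointing down, gripper open.
Joint ranges: [-2.6, 2.6], [-0.5, 2.12], [-1.47, 1.34], [0.16, 2.42], [-1.27, 4.41], [0.06, 2.06], [-2.6, 2.6]. Speed limits (rad/s): [2.22, 2.22, 2.79, 2.79, 3.14, 3.14, 3.14].

INTERFACE

Orientations are given as a unit quaternion [x, y, z, w].
In Python, from bench import r gives the robot as it stands.
- The arm moves only by the tool play_rows, never from a script. Its arguments are lists of equal length, an entry for each row: "claw": the closure, from 0 (fully open) to 1 (shut); "delta_pos": the shift along the tool's x, y, z scaled (see below), a list of three; "delta_rot": the turn, a rotation vector about the tool's x, y, z scaled (see below), a list of three. A call has 1 to 8 rows; each row shifts and turns the commanded pose from where the row before left it, along the tool's axes as they then stand; what a row does not reach is not made up. The controller multiplies each number of a shift by 200 mm and each number of a turn by pi rad. A row lasts 1/10 s, in which the tool goes at most 50 mm and 8.59 degrees, less where a joint would pass 70% of its speed; a pose out of reach is approached as far as the arm can. A call with a number of a shift or a turn outside -1 to 1 is refused whole. A call with a gripper value outside its range is refused whole. The fingers move at their own pace and stop on an object; "squeeze" is the grip in N (left out, the last holds). Time passes only in rows, so rows that do not move let the fingers close. It gives the time, the measured TCP pose, the force, the opening and the grip force at its end, in the units of the state.
- r.read_state(): the state, without advancing time (a new reading comes with each control period).
- r.camera(name): name is "scene" or "top" or "wrist"; returns a dict with "pixels" (400x640x3 uint8, red, green, blue), "camera_matrix" (3x3 intrinsics, pixels), "cam_to_world" (4x4, takes a point from camera to world coordinates); the wrist camera has in their place "hand_eye" (4x4, takes a point from camera to tool coordinates, whose origin is the TCP and whose axes are the flange's). Camera axes: x right, y up, looking along -z (the intrinsics and any distortion apply to the point x, -y, -z); pixel columns grow to the right and rows downward; lengths in m; the calibration is good to about 2 mm. A picture is of the moment at which its call begins: read the wrist's pose just before it. There is no depth.
- r.close_job(): hands the job in; it is judged then, once.
The state is a dict: "time": time; "joint_positions": joint angles; "joint_vel": joint speeds; "joint_torque": joint torques, N m; "ee_pos": TCP position; "eef_rot": TCP orientation; "ft_force": force on the tool from outside, world axes, zero at the start; "torque": the same for the moment, N m; "width": finger opening in m; "grip_force": force on a finger pad.
Only numpy, scipy, OpenCV 4.12 (cv2) and the standard library are available. Lean on these libraries where they do the work, as an engineer would, in place of code of your own. Each camera call takes 0.05 s, during which the arm holds its last target. There are 200 camera calls.

## Working session

There is one attempt and no reset: what is moved stays moved. The work goes in short steps, Python scripts to look and compute and a tool call to move; the robot and the scene stay as the last step left them, time stands still between calls to the robot, and variables do not carry over. Pictures are saved under pics/ and viewed, at most 10 in all, crops included, and the job is handed in when it is done.

Besides the shell and the picture viewer there is one more tool, called after "Request:" by a JSON object that holds its "api" and its "payload". play_rows: Moves the arm, as the interface text tells. Shifts and turns lie within -1 to 1; 1 stands for 200 mm of shift or pi rad of turn. Its arguments: {"type":"object","properties":{"claw":{"type":"array"},"delta_pos":{"type":"array"},"delta_rot":{"type":"array"},"squeeze":{"type":"number"}},"required":["claw","delta_pos","delta_rot"]}

```bash
mkdir -p pics
python3 - <<'E'
from bench import r
import cv2,numpy as np
s=r.read_state();print({k:np.round(v,3) for k,v in s.items()},r.grip_point_offset)
for n in("scene","top"):
    c=r.camera(n);cv2.imwrite(f"pics/{n}0.png",c["pixels"][:,:,::-1]);np.savez(f"{n}0.npz",**c)
    print(n,np.round(c["camera_matrix"],1).tolist(),np.round(c["cam_to_world"],3).tolist(),[k for k in c])
E
```

```text
{'time': np.float64(0.0), 'joint_positions': array([ 1.19 ,  0.333, -0.065,  1.461,  0.022,  1.35 , -0.089]), 'joint_vel': array([-0.   , -0.001,  0.001,  0.001,  0.001, -0.001, -0.002]), 'joint_torque': array([-1.0000e-03, -6.2325e+01,  2.4000e-02, -3.8989e+01, -6.1000e-02,
        4.0000e-02,  0.0000e+00]), 'ee_pos': array([ 0.219, -0.585,  0.222]), 'eef_rot': array([ 0.984,  0.178, -0.   , -0.001]), 'ft_force': array([ 0.213, -0.555, -0.538]), 'torque': array([ 0.045, -0.032,  0.022]), 'grip_force': np.float64(0.0), 'width': np.float64(0.087)} 0.0187
scene [[380.4, 0.0, 322.9], [0.0, 380.4, 202.0], [0.0, 0.0, 1.0]] [[-0.614, -0.549, 0.567, 1.467], [0.789, -0.439, 0.429, 0.702], [0.013, 0.711, 0.703, 1.242], [0.0, 0.0, 0.0, 1.0]] ['pixels', 'camera_matrix', 'cam_to_world']
top [[419.6, 0.0, 320.9], [0.0, 419.6, 202.2], [0.0, 0.0, 1.0]] [[-0.018, 0.984, -0.176, 0.29], [-1.0, -0.022, -0.022, -0.023], [-0.025, 0.176, 0.984, 1.674], [0.0, 0.0, 0.0, 1.0]] ['pixels', 'camera_matrix', 'cam_to_world']
```

View pics/scene0.png

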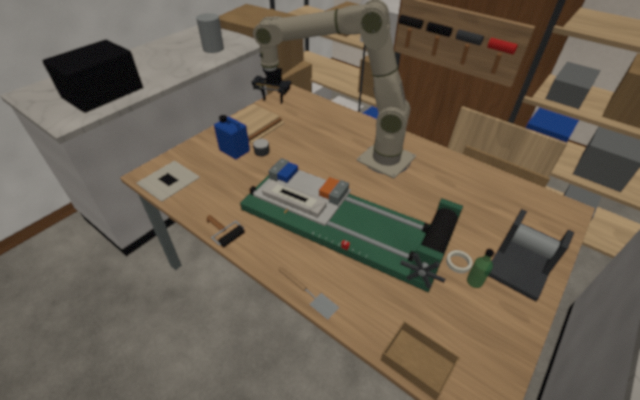

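View pics/top0.png

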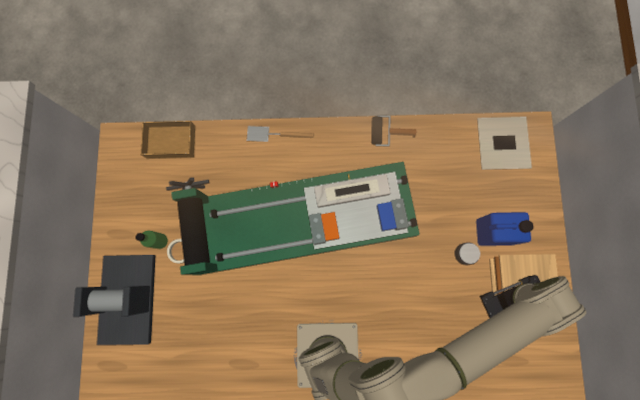

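Scene: the press is nearly parallel to world y. In the top view the orange pad is at about (330,226), blue at (386,215) and the red clamp at (274,184). I'll zoom in and measure.

```bash
cat > h.py <<'E'
import numpy as np,cv2
def ray(c,uv,z):
    K=c["camera_matrix"];T=c["cam_to_world"]
    uv=np.atleast_2d(uv).astype(float)
    d=np.c_[(uv[:,0]-K[0,2])/K[0,0],-(uv[:,1]-K[1,2])/K[1,1],-np.ones(len(uv))]@T[:3,:3].T
    o=T[:3,3];return o+d*((z-o[2])/d[:,2])[:,None]
def mask(c,lo,hi,roi):
    m=cv2.inRange(cv2.cvtColor(c["pixels"],cv2.COLOR_RGB2HSV),lo,hi);o=np.zeros_like(m);x0,y0,x1,y1=roi
    o[y0:y1,x0:x1]=m[y0:y1,x0:x1];return o
E
python3 - <<'E'
from h import *
c=dict(np.load("top0.npz"))
cv2.imwrite("pics/crop1.png",cv2.resize(c["pixels"][155:285,165:425,::-1],None,fx=3,fy=3,interpolation=cv2.INTER_CUBIC))
for n,lo,hi,roi,z in(("orange",(3,150,120),(18,255,255),(300,190,350,250),.138),("blue",(105,150,60),(125,255,255),(365,190,410,240),.138),("red",(0,150,90),(4,255,255),(260,170,290,200),.08),("green",(65,100,30),(90,255,255),(170,150,425,285),.05)):
    m=mask(c,lo,hi,roi);p=np.argwhere(m)[:,::-1]
    rc=cv2.minAreaRect(cv2.convexHull(p.astype(np.float32)));b=cv2.boxPoints(rc)
    print(n,len(p),p.mean(0),np.round(ray(c,p.mean(0),z)[0],4),"\n",b.round(1).tolist(),ray(c,b,z).round(3)[:,:2].tolist())
E
```

```text
orange 360 [329.69166667 226.07777778] [ 0.4745 -0.0199  0.138 ] 
 [[320.70001220703125, 214.1999969482422], [334.0, 211.8000030517578], [338.70001220703125, 237.89999389648438], [325.3999938964844, 240.3000030517578]] [[0.519, 0.012], [0.527, -0.037], [0.43, -0.052], [0.423, -0.003]]
blue 203 [386.84729064 216.67487685] [ 0.5049 -0.231   0.138 ] 
 [[378.29998779296875, 204.3000030517578], [390.20001220703125, 202.0], [395.0, 226.0], [383.1000061035156, 228.39999389648438]] [[0.552, -0.201], [0.56, -0.246], [0.47, -0.259], [0.462, -0.215]]
red 19 [274.05263158 184.        ] [0.651  0.1936 0.08  ] 
 [[270.3999938964844, 182.89999389648438], [276.70001220703125, 181.6999969482422], [277.3999938964844, 184.89999389648438], [271.0, 186.1999969482422]] [[0.656, 0.208], [0.66, 0.183], [0.647, 0.181], [0.643, 0.205]]
green 4069 [244.32784468 240.34504792] [0.4362 0.3132 0.05  ] 
 [[171.3000030517578, 215.8000030517578], [296.3999938964844, 193.6999969482422], [307.1000061035156, 254.5], [182.0, 276.6000061035156]] [[0.539, 0.604], [0.616, 0.109], [0.377, 0.069], [0.302, 0.552]]
```

View pics/crop1.png

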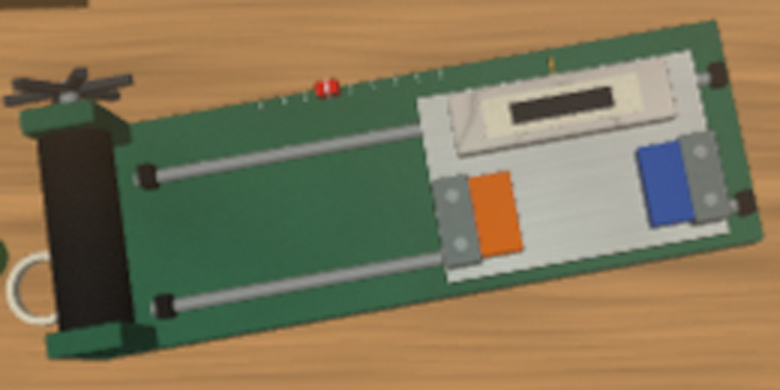

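The crop confirms it: orange face at about (0.479,-0.045), blue face at (0.507,-0.208), yaw about 0.15. The clamp's white line is at about pixel (274,184) and the brass pointer at about (349,175). Next I move above the gap with the fingers open and tool y along the press.

Request:
{"api": "play_rows", "payload": {"claw": [0,0,0,0,0,0,0,0], "delta_pos": [[0,0,0],[0,0,0],[0.121,-0.1475,0],[0.121,-0.1475,0],[0.121,-0.1475,0],[0.121,-0.1475,0],[0.121,-0.1475,0],[0.121,-0.1475,0]], "delta_rot": [[0,0,0.033],[0,0,0.033],[0,0,0],[0,0,0],[0,0,0],[0,0,0],[0,0,0],[0,0,0]]}}

```text
time: 0.9
ee_pos: [0.3363, -0.3871, 0.2223]
eef_rot: [0.997, 0.075, -0.0, -0.0]
ft_force: [-0.1, -0.4, -0.3]
width: 0.0872
grip_force: 0.0
```

Request:
{"api": "play_rows", "payload": {"claw": [0,0,0,0,0,0,0,0], "delta_pos": [[0.121,-0.1475,0],[0.121,-0.1475,0],[0.121,-0.1475,0],[0.121,-0.1475,0],[0.121,-0.1475,0],[0.121,-0.1475,0],[0.121,-0.1475,0],[0.121,-0.1475,0]], "delta_rot": [[0,0,0],[0,0,0],[0,0,0],[0,0,0],[0,0,0],[0,0,0],[0,0,0],[0,0,0]]}}

```text
time: 1.7
ee_pos: [0.4924, -0.1249, 0.2224]
eef_rot: [0.997, 0.075, -0.0, 0.0]
ft_force: [-0.1, -0.7, 0.5]
width: 0.0868
grip_force: 0.0
```

Run:
```python
from bench import r
import cv2,numpy as np
s=r.read_state();c=r.camera("wrist");cv2.imwrite("pics/w1.png",c["pixels"][:,:,::-1]);np.savez("w1.npz",p=s["ee_pos"],q=s["eef_rot"],**c)
t=r.camera("top");np.savez("top1.npz",**t);sc=r.camera("scene");np.savez("sc1.npz",**sc)
print(s["ee_pos"],c["camera_matrix"].round(1).tolist(),c["hand_eye"].round(3).tolist(),r.read_state()["ee_pos"])
cv2.imwrite("pics/t1.png",np.vstack([cv2.resize(x["pixels"][:,:,::-1][a:b,d:e],(780,300),interpolation=cv2.INTER_CUBIC) for x,a,b,d,e in((t,155,265,165,451),(sc,140,290,200,590))]))
```

```text
[ 0.4923507  -0.12491339  0.22238819] [[319.9, 0.0, 319.3], [0.0, 319.9, 197.2], [0.0, 0.0, 1.0]] [[-0.001, 0.966, 0.258, 0.069], [1.0, 0.001, 0.0, -0.0], [-0.0, 0.258, -0.966, -0.164], [0.0, 0.0, 0.0, 1.0]] [ 0.49265401 -0.12376237  0.22224915]
```

View pics/w1.png

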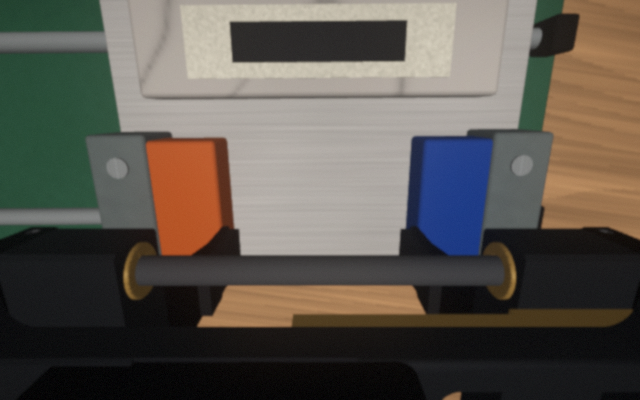

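View pics/t1.png

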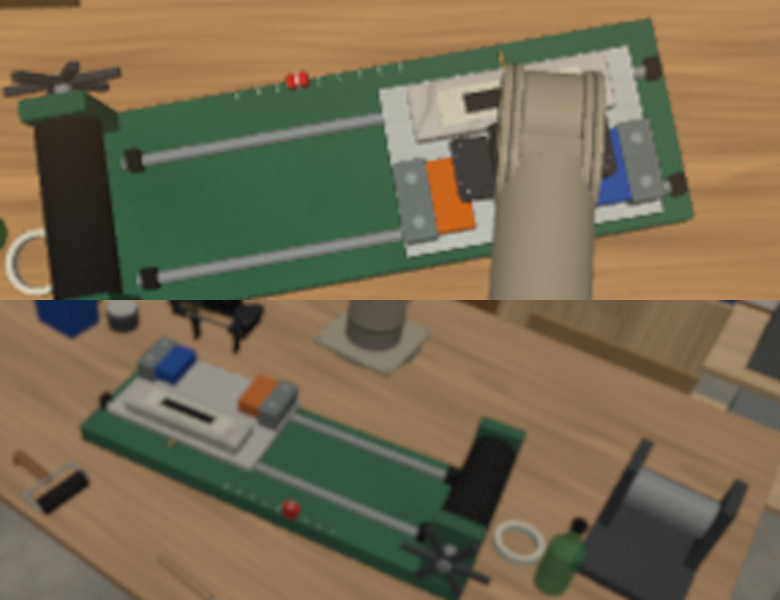

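The wrist view shows the orange and blue pad faces at u≈228 and 411, and the dark strip on the stone at (231–406, 21–62). That strip makes a good bed tracker. The gripper body clears everything. In the scene view the clamp and pointer are also visible.

```bash
cat >> h.py <<'E'
from scipy.spatial.transform import Rotation as R
YAW=0.15
def wcam(c,p,q):
    T=np.eye(4);T[:3,:3]=R.from_quat(q).as_matrix();T[:3,3]=p
    return dict(pixels=c["pixels"],camera_matrix=c["camera_matrix"],cam_to_world=T@c["hand_eye"])
def strip(w):
    g=cv2.cvtColor(w["pixels"],cv2.COLOR_RGB2GRAY);m=(g<75).astype(np.uint8)
    best=None
    for k in cv2.findContours(m,0,1)[0]:
        (rc)=cv2.minAreaRect(k);a,b=sorted(rc[1])
        if a>20 and 3.2<b/a<5.5 and cv2.contourArea(k)>.85*a*b and rc[0][1]<240:best=k
    if best is None:return None
    mm=np.zeros_like(g);cv2.drawContours(mm,[best],-1,1,-1)
    p=np.argwhere(mm)[:,::-1];W=ray(w,p,.124)[:,:2];ev=np.linalg.svd(W-W.mean(0),full_matrices=False)[2][0]
    return W.mean(0),np.arctan(-ev[0]/ev[1]),cv2.boundingRect(best)
def py(v,yaw=None):
    y=YAW if yaw is None else yaw
    v=np.asarray(v);return v[...,0]*-np.sin(y)+v[...,1]*np.cos(y)
def px(v): v=np.asarray(v);return v[...,0]*np.cos(YAW)+v[...,1]*np.sin(YAW)
E
python3 - <<'E'
from h import *
d=np.load("w1.npz");w=wcam(d,d["p"],d["q"])
s=strip(w);print("strip",s,"py,px",py(s[0]),px(s[0]),"tcp",py(d["p"]),px(d["p"]))
for n,lo,hi,roi in(("o",(3,150,90),(18,255,255),(130,120,260,230)),("b",(105,150,60),(125,255,255),(390,120,510,230))):
    m=mask(w,lo,hi,roi);print(n)
    for row in(150,180,210):
        u=np.where(m[row])[0];q=ray(w,[[u.min(),row],[u.max()+1,row]],.138);print(row,u.min(),u.max(),py(q[:,:2]).round(4),px(q[:,:2]).round(3))
t=dict(np.load("top0.npz"));sc=dict(np.load("sc1.npz"))
# pointer and mark in scene
m=mask(t,(18,120,80),(30,255,255),(335,160,360,182));print("brass top",np.argwhere(m)[:,::-1].tolist())
m=mask(sc,(18,120,80),(30,255,255),(275,200,300,225));print("brass scene",np.argwhere(m)[:,::-1].tolist())
for z in(.08,.09):
    a=ray(t,[[348.7,175],[274,184.3]],z)[:,:2];print(z,"gap",py(a[1]-a[0]),px(a),py(a))
E
```

```text
strip (array([0.59879671, 0.09221006]), np.float64(0.16834804196057182), (0, 0, 103, 32)) py,px 0.0016915816535993805 0.6058525715462375 tcp -0.1970867163307546 0.46815531059664944
o
150 147 225 [-0.0639 -0.1248] [0.509 0.509]
180 151 228 [-0.0637 -0.1254] [0.485 0.485]
210 155 230 [-0.0636 -0.1252] [0.46 0.46]
b
150 423 490 [-0.2768 -0.3293] [0.509 0.509]
180 420 487 [-0.2764 -0.3302] [0.485 0.485]
210 410 483 [-0.2703 -0.3303] [0.46 0.46]
brass top [[348, 175], [348, 176], [348, 177]]
brass scene []
0.08 gap 0.2932583618907306 [0.65783079 0.67152294] [-0.19872427  0.09453409]
0.09 gap 0.2914184802654818 [0.65548099 0.66908724] [-0.19788974  0.09352874]
```

```bash
sed -i 's/m=(g<75).astype(np.uint8)/m=(w["pixels"].max(2)<70).astype(np.uint8)/' h.py
python3 - <<'E'
from h import *
d=np.load("w1.npz");w=wcam(d,d["p"],d["q"])
s=strip(w);print("strip",s,"py,px",py(s[0]),px(s[0]),"tcp",py(d["p"]),px(d["p"]))
print(w["pixels"][180,140:250:3].tolist());print(w["pixels"][180,396:440:3].tolist())
E
```

```text
strip (array([ 0.61122747, -0.10580861]), np.float64(0.15692473074461966), (231, 21, 175, 40)) py,px -0.19596118273037982 0.588552206009772 tcp -0.1970867163307546 0.46815531059664944
[[100, 102, 99], [99, 102, 97], [97, 99, 95], [90, 83, 78], [174, 83, 43], [182, 88, 43], [183, 85, 41], [183, 87, 41], [184, 87, 42], [183, 85, 41], [183, 87, 42], [187, 90, 44], [183, 86, 40], [184, 86, 41], [185, 88, 42], [187, 90, 44], [185, 88, 42], [186, 88, 43], [187, 91, 45], [187, 91, 45], [187, 90, 44], [187, 91, 44], [186, 90, 44], [187, 89, 43], [187, 91, 46], [170, 81, 43], [116, 59, 34], [91, 49, 31], [89, 46, 30], [89, 48, 31], [140, 119, 107], [180, 173, 167], [179, 172, 166], [181, 174, 168], [179, 174, 169], [181, 173, 168], [180, 174, 168]]
[[175, 170, 165], [173, 169, 165], [175, 170, 164], [176, 171, 166], [133, 132, 134], [33, 40, 69], [33, 42, 70], [31, 39, 69], [33, 46, 87], [35, 61, 125], [38, 65, 137], [38, 65, 138], [38, 66, 139], [38, 66, 139], [36, 65, 139]]
```

Request:
{"api": "play_rows", "payload": {"claw": [0,0,0,0,0,0], "delta_pos": [[0,0,0.14],[0,0,0.14],[0,0,0.14],[0,0,0.13],[0,0,0],[0,0,0]], "delta_rot": [[0,0,0],[0,0,0],[0,0,0],[0,0,0],[0,0,0],[0,0,0]]}}

```text
time: 2.45
ee_pos: [0.4916, -0.1271, 0.113]
eef_rot: [0.997, 0.075, -0.0, -0.0]
ft_force: [0.7, 0.0, -0.4]
width: 0.0871
grip_force: 0.0
```

```bash
sed -i 's/^YAW=.*/YAW=0.155/' h.py
cat > m.py <<'E'
import sys
from bench import r
from h import *
def shot(tag=None):
    s=r.read_state();c=r.camera("wrist");w=wcam(c,s["ee_pos"],s["eef_rot"])
    if tag:cv2.imwrite(f"pics/{tag}.png",c["pixels"][:,:,::-1]);np.savez(f"{tag}.npz",p=s["ee_pos"],q=s["eef_rot"],**c)
    k=strip(w);t=s["time"];f=py(s["ee_pos"])*1e3
    b=py(k[0])*1e3 if k else np.nan
    print(f"t {t:.2f} tool {f:.1f} px {px(s['ee_pos'])*1e3:.1f} z {s['ee_pos'][2]*1e3:.1f} bed {b:.2f} rel(tool-bed) {f-b:.2f}",k and (round(k[1],4),k[2]))
    return t,f,b
if __name__=="__main__":
    n=int(sys.argv[1]);D=np.array([shot(sys.argv[2] if i==n-1 and len(sys.argv)>2 else None) for i in range(n)])
    if n>2:print("v mm/s",np.polyfit(D[:,0]-D[-1,0],D[:,2],1).round(3))
E
python3 m.py 2 w2
```

```text
t 2.45 tool -201.5 px 466.1 z 113.0 bed nan rel(tool-bed) nan None
t 2.50 tool -201.5 px 466.9 z 113.8 bed nan rel(tool-bed) nan None
```

View pics/w2.png

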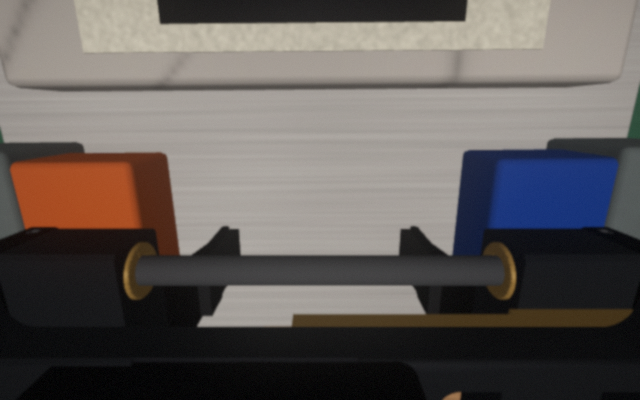

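The wrist view at working height shows both pads clear of the fingers. The strip's lower part is at u 158–467, cut off by the image top, so I'll relax the detector.

```bash
sed -i 's/a>20 and 3.2<b\/a<5.5 and/a>10 and b>100 and 3.2<b\/a<26 and/; s/rc\[0\]\[1\]<240/rc[0][1]<100/' h.py; python3 m.py 3
```

```text
t 2.55 tool -201.5 px 467.2 z 114.1 bed -197.51 rel(tool-bed) -4.01 (np.float64(0.1533), (159, 0, 307, 24))
t 2.60 tool -201.4 px 467.3 z 114.1 bed -197.57 rel(tool-bed) -3.86 (np.float64(0.1533), (159, 0, 307, 24))
t 2.65 tool -201.3 px 467.3 z 114.0 bed -197.57 rel(tool-bed) -3.77 (np.float64(0.1535), (159, 0, 308, 24))
v mm/s [  -0.636 -197.582]
```

Request:
{"api": "play_rows", "payload": {"claw": [0,0,0,0,0,0,0,0], "delta_pos": [[0,-0.115,0],[0,-0.1,0],[0,-0.01,0],[0,-0.015,0],[0,-0.02,0],[0,0.1,0],[0,0.07,0],[0,-0.024,0]], "delta_rot": [[0,0,0],[0,0,0],[0,0,0],[0,0,0],[0,0,0],[0,0,0],[0,0,0],[0,0,0]]}}

```text
time: 3.5
ee_pos: [0.4885, -0.1071, 0.1124]
eef_rot: [0.997, 0.073, -0.0, 0.0]
ft_force: [0.5, -0.2, 0.9]
width: 0.0868
grip_force: 0.0
```

```bash
python3 m.py 4 w3
```

```text
t 3.50 tool -181.3 px 466.1 z 112.4 bed -181.04 rel(tool-bed) -0.24 (np.float64(0.1508), (167, 0, 312, 21))
t 3.55 tool -178.5 px 466.5 z 112.4 bed -179.99 rel(tool-bed) 1.44 (np.float64(0.1518), (170, 0, 312, 21))
t 3.60 tool -177.8 px 466.6 z 112.4 bed -178.76 rel(tool-bed) 0.99 (np.float64(0.1525), (169, 0, 311, 22))
t 3.65 tool -177.6 px 466.7 z 112.5 bed -177.43 rel(tool-bed) -0.12 (np.float64(0.1527), (166, 0, 311, 22))
v mm/s [  24.107 -177.498]
```

Request:
{"api": "play_rows", "payload": {"claw": [0,0,0,0,0,0,0,0], "delta_pos": [[0,-0.013,0],[0,-0.013,0],[0,-0.013,0],[0,-0.013,0],[0,-0.013,0],[0,-0.013,0],[0,-0.013,0],[0,-0.013,0]], "delta_rot": [[0,0,0],[0,0,0],[0,0,0],[0,0,0],[0,0,0],[0,0,0],[0,0,0],[0,0,0]]}}

```text
time: 4.5
ee_pos: [0.4854, -0.083, 0.1126]
eef_rot: [0.997, 0.075, 0.0, 0.0]
ft_force: [-0.3, -0.2, 0.4]
width: 0.087
grip_force: 0.0
```

Request:
{"api": "play_rows", "payload": {"claw": [0,0,0,0,0,0,0,0], "delta_pos": [[0,-0.013,0],[0,-0.013,0],[0,-0.013,0],[0,-0.013,0],[0,-0.013,0],[0,-0.013,0],[0,-0.013,0],[0,-0.013,0]], "delta_rot": [[0,0,0],[0,0,0],[0,0,0],[0,0,0],[0,0,0],[0,0,0],[0,0,0],[0,0,0]]}}

```text
time: 5.3
ee_pos: [0.4823, -0.0624, 0.1125]
eef_rot: [0.997, 0.075, 0.0, 0.0]
ft_force: [-0.5, 0.4, -1.2]
width: 0.0868
grip_force: 0.0
```

```bash
python3 m.py 2
```

```text
t 5.30 tool -136.2 px 466.9 z 112.5 bed -124.83 rel(tool-bed) -11.32 (np.float64(0.1532), (139, 0, 312, 23))
t 5.35 tool -135.7 px 466.9 z 112.6 bed -123.21 rel(tool-bed) -12.45 (np.float64(0.1537), (137, 0, 311, 23))
```

Request:
{"api": "play_rows", "payload": {"claw": [0,0,0,0,0,0,0,0], "delta_pos": [[0,-0.046,0],[0,-0.046,0],[0,-0.016,0],[0,-0.016,0],[0,-0.016,0],[0,-0.016,0],[0,-0.016,0],[0,-0.016,0]], "delta_rot": [[0,0,0],[0,0,0],[0,0,0],[0,0,0],[0,0,0],[0,0,0],[0,0,0],[0,0,0]]}}

```text
time: 6.2
ee_pos: [0.4767, -0.0253, 0.1125]
eef_rot: [0.997, 0.075, 0.0, 0.0]
ft_force: [0.7, -0.7, 0.6]
width: 0.0869
grip_force: 0.0
```

Request:
{"api": "play_rows", "payload": {"claw": [0,0,0,0,0,0,0,0], "delta_pos": [[0,-0.016,0],[0,-0.016,0],[0,-0.016,0],[0,-0.016,0],[0,-0.016,0],[0,-0.016,0],[0,-0.016,0],[0,-0.016,0]], "delta_rot": [[0,0,0],[0,0,0],[0,0,0],[0,0,0],[0,0,0],[0,0,0],[0,0,0],[0,0,0]]}}

```text
time: 7.0
ee_pos: [0.4728, 0.0001, 0.1125]
eef_rot: [0.997, 0.075, 0.0, 0.0]
ft_force: [-0.3, 0.8, -0.8]
width: 0.0869
grip_force: 0.0
```

Request:
{"api": "play_rows", "payload": {"claw": [0,0,0,0,0,0,0,0], "delta_pos": [[0,-0.016,0],[0,-0.016,0],[0,-0.016,0],[0,-0.016,0],[0,-0.016,0],[0,-0.016,0],[0,-0.016,0],[0,-0.016,0]], "delta_rot": [[0,0,0],[0,0,0],[0,0,0],[0,0,0],[0,0,0],[0,0,0],[0,0,0],[0,0,0]]}}

```text
time: 7.8
ee_pos: [0.469, 0.0254, 0.1125]
eef_rot: [0.997, 0.075, 0.0, 0.0]
ft_force: [-0.3, -0.3, 1.1]
width: 0.0873
grip_force: 0.0
```

```bash
python3 m.py 1
python3 - <<'E'
from bench import r
from h import *
t=r.camera("top");np.savez("top2.npz",**t);print(r.read_state()["time"])
cv2.imwrite("pics/t2.png",cv2.resize(t["pixels"][150:200,230:360,::-1],(780,300),interpolation=cv2.INTER_CUBIC))
E
```

```text
t 7.80 tool -47.3 px 467.3 z 112.5 bed -48.49 rel(tool-bed) 1.19 (np.float64(0.1534), (169, 0, 311, 24))
7.9
```

View pics/t2.png

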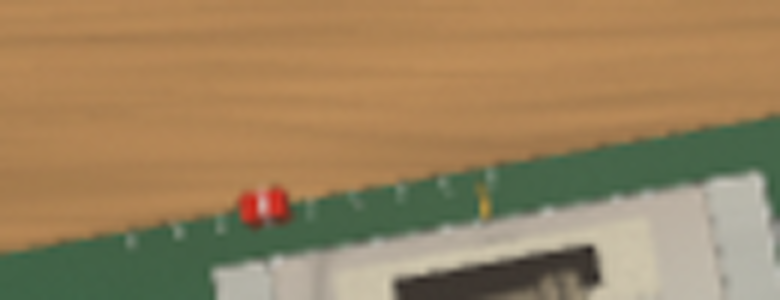

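The crop shows the pointer at about (311,182.5) and the white line at about (274.2,184) in full-image pixels. The remaining gap follows from those.

Run:
```python
from h import *
t=dict(np.load("top2.npz"))
for zp,zm in((.08,.08),(.085,.078),(.076,.08)):
    a=ray(t,[[311,182.5]],zp)[0,:2];b=ray(t,[[274.2,184]],zm)[0,:2];print("gap",py(b-a)*1e3,"target bed",-47+py(b-a)*1e3)
```

```text
gap 142.42743988558502 target bed 95.42743988558502
gap 142.67167877385882 target bed 95.67167877385882
gap 142.38999816599207 target bed 95.38999816599207
```

Request:
{"api": "play_rows", "payload": {"claw": [0,0,0,0,0,0,0,0], "delta_pos": [[0,-0.02,0],[0,-0.0153,0],[0,-0.0153,0],[0,-0.0153,0],[0,-0.0153,0],[0,-0.0153,0],[0,-0.0153,0],[0,-0.0153,0]], "delta_rot": [[0,0,0],[0,0,0],[0,0,0],[0,0,0],[0,0,0],[0,0,0],[0,0,0],[0,0,0]]}}

```text
time: 8.7
ee_pos: [0.4652, 0.0505, 0.1125]
eef_rot: [0.997, 0.075, 0.0, 0.0]
ft_force: [-0.2, -0.3, 1.0]
width: 0.0871
grip_force: 0.0
```

Request:
{"api": "play_rows", "payload": {"claw": [0,0,0,0,0,0,0,0], "delta_pos": [[0,-0.0153,0],[0,-0.0153,0],[0,-0.0153,0],[0,-0.0153,0],[0,-0.0153,0],[0,-0.0153,0],[0,-0.0153,0],[0,-0.0153,0]], "delta_rot": [[0,0,0],[0,0,0],[0,0,0],[0,0,0],[0,0,0],[0,0,0],[0,0,0],[0,0,0]]}}

```text
time: 9.5
ee_pos: [0.4615, 0.0747, 0.1125]
eef_rot: [0.997, 0.075, -0.0, 0.0]
ft_force: [0.5, -0.6, 0.5]
width: 0.0869
grip_force: 0.0
```

Request:
{"api": "play_rows", "payload": {"claw": [0,0,0,0,0,0,0,0], "delta_pos": [[0,-0.0153,0],[0,-0.0153,0],[0,-0.0153,0],[0,-0.0153,0],[0,-0.0153,0],[0,-0.0153,0],[0,-0.0153,0],[0,-0.0153,0]], "delta_rot": [[0,0,0],[0,0,0],[0,0,0],[0,0,0],[0,0,0],[0,0,0],[0,0,0],[0,0,0]]}}

```text
time: 10.3
ee_pos: [0.4578, 0.0989, 0.1125]
eef_rot: [0.997, 0.075, 0.0, 0.0]
ft_force: [-0.4, 0.5, -0.4]
width: 0.0871
grip_force: 0.0
```

```bash
python3 m.py 2
```

```text
t 10.30 tool 27.0 px 467.6 z 112.5 bed 24.88 rel(tool-bed) 2.16 (np.float64(0.1531), (171, 0, 311, 25))
t 10.35 tool 27.6 px 467.6 z 112.6 bed 26.30 rel(tool-bed) 1.31 (np.float64(0.1534), (169, 0, 311, 25))
```

Request:
{"api": "play_rows", "payload": {"claw": [0,0,0,0,0,0,0,0], "delta_pos": [[0,-0.0147,0],[0,-0.0147,0],[0,-0.0147,0],[0,-0.0147,0],[0,-0.0147,0],[0,-0.0147,0],[0,-0.0147,0],[0,-0.0147,0]], "delta_rot": [[0,0,0],[0,0,0],[0,0,0],[0,0,0],[0,0,0],[0,0,0],[0,0,0],[0,0,0]]}}

```text
time: 11.2
ee_pos: [0.4543, 0.1222, 0.1125]
eef_rot: [0.997, 0.075, 0.0, 0.0]
ft_force: [0.1, -0.8, 0.5]
width: 0.0868
grip_force: 0.0
```

Request:
{"api": "play_rows", "payload": {"claw": [0,0,0,0,0,0,0,0], "delta_pos": [[0,0.0805,0],[0,0.0765,0],[0,-0.011,0],[0,-0.008,0],[0,-0.005,0],[0,-0.098,0],[0,-0.0825,0],[0,-0.003,0]], "delta_rot": [[0,0,0],[0,0,0],[0,0,0],[0,0,0],[0,0,0],[0,0,0],[0,0,0],[0,0,0]]}}

```text
time: 12.0
ee_pos: [0.4522, 0.1348, 0.1127]
eef_rot: [0.997, 0.077, 0.0, -0.0]
ft_force: [-0.1, -0.1, 0.5]
width: 0.0873
grip_force: 0.0
```

```bash
python3 m.py 4
```

```text
t 12.00 tool 63.3 px 467.6 z 112.7 bed 63.80 rel(tool-bed) -0.48 (np.float64(0.1556), (165, 0, 311, 25))
t 12.05 tool 61.9 px 467.7 z 112.6 bed 64.38 rel(tool-bed) -2.48 (np.float64(0.1547), (160, 0, 311, 25))
t 12.10 tool 60.8 px 467.7 z 112.5 bed 65.11 rel(tool-bed) -4.34 (np.float64(0.1541), (155, 0, 312, 26))
t 12.15 tool 60.1 px 467.7 z 112.5 bed 65.80 rel(tool-bed) -5.67 (np.float64(0.1536), (152, 0, 312, 26))
v mm/s [13.452 65.781]
```

```bash
cat > sim.py <<'E'
import numpy as np
def sim(rows,rel0,v0,h,m,tau=.04,lag0=0,tail=.3):
    # rows: tool increments (mm, press y) per 0.1 s; h half slack; returns v, bed displacement, tool
    dt=1e-3;f=cmd=rel0;s=0.;v=v0;prev=cmd
    for k in list(rows)+[0]*int(tail/.1):
        a=cmd;cmd=cmd+k
        for i in range(100):
            c=a+(cmd-a)*(i+1)/100;f+=(c-f)*dt/tau
            d=f-s;x=d-h if d>h else d+h if d<-h else 0
            v+=(25*x-.08*v)/m*dt;s+=v*dt
    return v,s,f
if __name__=="__main__":
    dr=[23,20,2,3,4,-20,-14,4.8];br=[-16.1,-15.3,2.2,1.6,1,19.6,16.5,.6]
    for m in(3,3.5,4,4.5,5.2):
        for tau in(.03,.06):
            hs=np.arange(12,34,.25)
            hd=hs[np.argmin([abs(sim(dr,-3.7,0,h,m,tau)[0]-31.5) for h in hs])]
            hb=[hs[np.argmin([abs(sim(br,0,29.2,h,m,tau)[0]-vf) for h in hs])] for vf in(12,13,14)]
            print(m,tau,"drive h",hd,"brake h",hb)
E
python3 sim.py
```

```text
3 0.03 drive h 30.25 brake h [np.float64(32.5), np.float64(32.75), np.float64(33.25)]
3 0.06 drive h 29.25 brake h [np.float64(32.5), np.float64(32.75), np.float64(33.25)]
3.5 0.03 drive h 28.75 brake h [np.float64(31.5), np.float64(32.0), np.float64(32.5)]
3.5 0.06 drive h 27.75 brake h [np.float64(31.5), np.float64(32.0), np.float64(32.5)]
4 0.03 drive h 27.25 brake h [np.float64(30.5), np.float64(31.0), np.float64(31.5)]
4 0.06 drive h 26.25 brake h [np.float64(30.5), np.float64(31.0), np.float64(31.5)]
4.5 0.03 drive h 25.75 brake h [np.float64(29.75), np.float64(30.25), np.float64(30.75)]
4.5 0.06 drive h 24.75 brake h [np.float64(29.75), np.float64(30.25), np.float64(30.75)]
5.2 0.03 drive h 23.75 brake h [np.float64(28.5), np.float64(29.0), np.float64(29.75)]
5.2 0.06 drive h 22.75 brake h [np.float64(28.5), np.float64(29.0), np.float64(29.75)]
```

Request:
{"api": "play_rows", "payload": {"claw": [0,0,0,0,0,0,0], "delta_pos": [[0,-0.02,0],[0,-0.0065,0],[0,-0.0065,0],[0,-0.0065,0],[0,-0.0065,0],[0,-0.0065,0],[0,-0.0065,0]], "delta_rot": [[0,0,0],[0,0,0],[0,0,0],[0,0,0],[0,0,0],[0,0,0],[0,0,0]]}}

```text
time: 12.9
ee_pos: [0.451, 0.1437, 0.1125]
eef_rot: [0.997, 0.075, 0.0, 0.0]
ft_force: [0.4, -1.0, -0.0]
width: 0.0872
grip_force: 0.0
```

```bash
python3 m.py 2
python3 - <<'E'
from sim import sim
for m,h in((3,32.75),(4,31),(5.2,29)):
    for rows in([-14,-16,1.2,.8,18,15,.5],[-14,-16,1.2,.8,.5,18,15],[-14,-14,1.2,.8,.5,16,15]):
        print(m,rows,[round(float(x),2) for x in sim(rows,-5,12.5,h,m)])
E
```

```text
t 12.90 tool 72.3 px 467.8 z 112.5 bed 72.78 rel(tool-bed) -0.45 (np.float64(0.1534), (165, 0, 311, 26))
t 12.95 tool 72.6 px 467.8 z 112.5 bed 73.29 rel(tool-bed) -0.69 (np.float64(0.1536), (164, 0, 312, 26))
3 [-14, -16, 1.2, 0.8, 18, 15, 0.5] [4.35, 6.67, 0.5]
3 [-14, -16, 1.2, 0.8, 0.5, 18, 15] [0.45, 5.03, 0.46]
3 [-14, -14, 1.2, 0.8, 0.5, 16, 15] [4.97, 7.44, 0.46]
4 [-14, -16, 1.2, 0.8, 18, 15, 0.5] [3.62, 6.23, 0.5]
4 [-14, -16, 1.2, 0.8, 0.5, 18, 15] [-0.29, 4.63, 0.46]
4 [-14, -14, 1.2, 0.8, 0.5, 16, 15] [3.39, 6.58, 0.46]
5.2 [-14, -16, 1.2, 0.8, 18, 15, 0.5] [3.0, 5.87, 0.5]
5.2 [-14, -16, 1.2, 0.8, 0.5, 18, 15] [-0.89, 4.3, 0.46]
5.2 [-14, -14, 1.2, 0.8, 0.5, 16, 15] [2.13, 5.9, 0.46]
```

Run:
```python
from sim import sim
import numpy as np
br=[-16.1,-15.3,2.2,1.6,1,19.6,16.5,.6]
for m in(3,4,5.2):
    hs=np.arange(20,34,.1);h=hs[np.argmin([abs(sim(br,0,29.2,h,m)[0]-9.4) for h in hs])]
    for rows in([-18,-17,.8,18,16],[-18,-15,.8,.5,16,15],[-17,-14,.8,.5,15,15]):
        print(m,h.round(1),rows,[round(float(x),2) for x in sim(rows,-.9,9.4,h,m)])
```

```text
3 31.4 [-18, -17, 0.8, 18, 16] [3.55, 4.15, -1.14]
3 31.4 [-18, -15, 0.8, 0.5, 16, 15] [1.96, 4.08, -1.64]
3 31.4 [-17, -14, 0.8, 0.5, 15, 15] [5.42, 5.71, -0.64]
4 29.3 [-18, -17, 0.8, 18, 16] [2.69, 3.79, -1.14]
4 29.3 [-18, -15, 0.8, 0.5, 16, 15] [0.5, 3.38, -1.64]
4 29.3 [-17, -14, 0.8, 0.5, 15, 15] [3.44, 4.77, -0.64]
5.2 27.0 [-18, -17, 0.8, 18, 16] [1.99, 3.5, -1.14]
5.2 27.0 [-18, -15, 0.8, 0.5, 16, 15] [-0.57, 2.87, -1.64]
5.2 27.0 [-17, -14, 0.8, 0.5, 15, 15] [1.91, 4.05, -0.64]
```

Request:
{"api": "play_rows", "payload": {"claw": [0,0,0,0,0,0,0,0], "delta_pos": [[0,-0.0047,0],[0,-0.0047,0],[0,-0.0047,0],[0,-0.0047,0],[0,-0.0047,0],[0,-0.0047,0],[0,-0.0047,0],[0,-0.0047,0]], "delta_rot": [[0,0,0],[0,0,0],[0,0,0],[0,0,0],[0,0,0],[0,0,0],[0,0,0],[0,0,0]]}}

```text
time: 13.8
ee_pos: [0.4499, 0.1511, 0.1125]
eef_rot: [0.997, 0.075, -0.0, 0.0]
ft_force: [-0.1, -0.3, 0.1]
width: 0.087
grip_force: 0.0
```

Request:
{"api": "play_rows", "payload": {"claw": [0,0,0,0,0,0,0,0], "delta_pos": [[0,0.09,0],[0,0.085,0],[0,-0.004,0],[0,-0.09,0],[0,-0.085,0],[0,-0.002,0],[0,-0.002,0],[0,0,0]], "delta_rot": [[0,0,0],[0,0,0],[0,0,0],[0,0,0],[0,0,0],[0,0,0],[0,0,0],[0,0,0]]}}

```text
time: 14.6
ee_pos: [0.4498, 0.1522, 0.1125]
eef_rot: [0.997, 0.075, -0.0, 0.0]
ft_force: [0.0, 0.1, 0.6]
width: 0.087
grip_force: 0.0
```

```bash
python3 m.py 5
```

```text
t 14.60 tool 80.9 px 467.9 z 112.5 bed 82.99 rel(tool-bed) -2.07 (np.float64(0.1529), (161, 0, 311, 26))
t 14.65 tool 80.8 px 467.9 z 112.5 bed 83.03 rel(tool-bed) -2.28 (np.float64(0.1529), (160, 0, 312, 27))
t 14.70 tool 80.7 px 467.9 z 112.5 bed 83.04 rel(tool-bed) -2.30 (np.float64(0.1528), (160, 0, 312, 27))
t 14.75 tool 80.8 px 467.9 z 112.5 bed 82.99 rel(tool-bed) -2.23 (np.float64(0.1527), (160, 0, 312, 27))
t 14.80 tool 80.9 px 467.9 z 112.5 bed 83.01 rel(tool-bed) -2.13 (np.float64(0.1528), (161, 0, 311, 27))
v mm/s [2.3000e-02 8.3016e+01]
```

Request:
{"api": "play_rows", "payload": {"claw": [0,0,0,0,0], "delta_pos": [[0,0,-0.17],[0,0,-0.17],[0,0,-0.16],[0,0,0],[0,0,0]], "delta_rot": [[0,0,0],[0,0,0],[0,0,0],[0,0,0],[0,0,0]]}}

```text
time: 15.35
ee_pos: [0.45, 0.1525, 0.2128]
eef_rot: [0.997, 0.075, 0.001, 0.0]
ft_force: [0.5, -0.4, -1.3]
width: 0.087
grip_force: 0.0
```

```bash
python3 m.py 2 w5
python3 - <<'E'
import cv2
i=cv2.imread("pics/w5.png");cv2.imwrite("pics/w5c.png",cv2.resize(i[:60,220:420],(800,240),interpolation=cv2.INTER_CUBIC))
cv2.imwrite("pics/w5d.png",cv2.vconcat([cv2.resize(i,(640,400)),cv2.resize(i[:50,220:420],(640,160),interpolation=cv2.INTER_CUBIC)]))
E
```

```text
t 15.35 tool 81.2 px 468.1 z 212.8 bed 81.73 rel(tool-bed) -0.57 (np.float64(0.1572), (227, 20, 182, 42))
t 15.40 tool 81.1 px 467.6 z 211.9 bed 81.64 rel(tool-bed) -0.58 (np.float64(0.1563), (227, 19, 183, 42))
```

View pics/w5d.png

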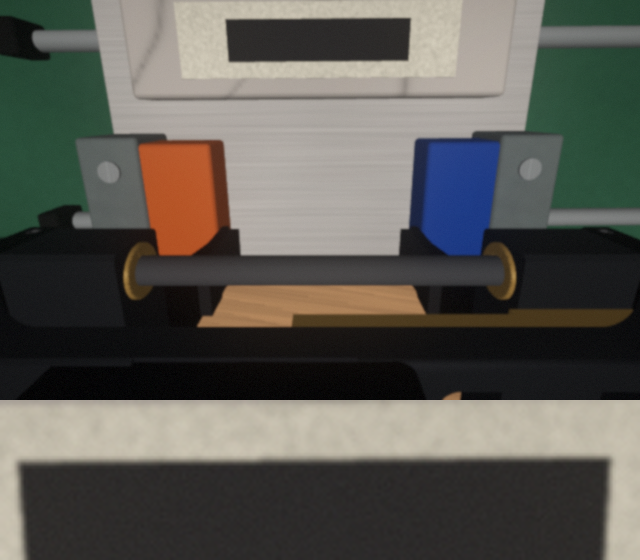

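The strip is at (227–409, 19–61). The pointer lies beyond the image top, so I shift the tool +100 mm in x while raised to see the pointer and clamp.

Request:
{"api": "play_rows", "payload": {"claw": [0,0,0,0], "delta_pos": [[0.2,0,0],[0.2,-0.02,0],[0.1,0,0],[0,0,0]], "delta_rot": [[0,0,0],[0,0,0],[0,0,0],[0,0,0]]}}

```text
time: 15.85
ee_pos: [0.5491, 0.1714, 0.2101]
eef_rot: [0.997, 0.075, -0.002, -0.001]
ft_force: [0.0, 0.2, -0.6]
width: 0.0866
grip_force: 0.0
```

```bash
python3 m.py 3 w6
python3 - <<'E'
import cv2
i=cv2.imread("pics/w6.png");cv2.imwrite("pics/w6d.png",cv2.resize(i[0:180,220:460],(800,600),interpolation=cv2.INTER_CUBIC))
E
```

```text
t 15.85 tool 84.6 px 569.0 z 210.1 bed nan rel(tool-bed) nan None
t 15.90 tool 85.0 px 567.7 z 210.5 bed nan rel(tool-bed) nan None
t 15.95 tool 85.1 px 567.1 z 211.0 bed nan rel(tool-bed) nan None
v mm/s [nan nan]
```

View pics/w6d.png

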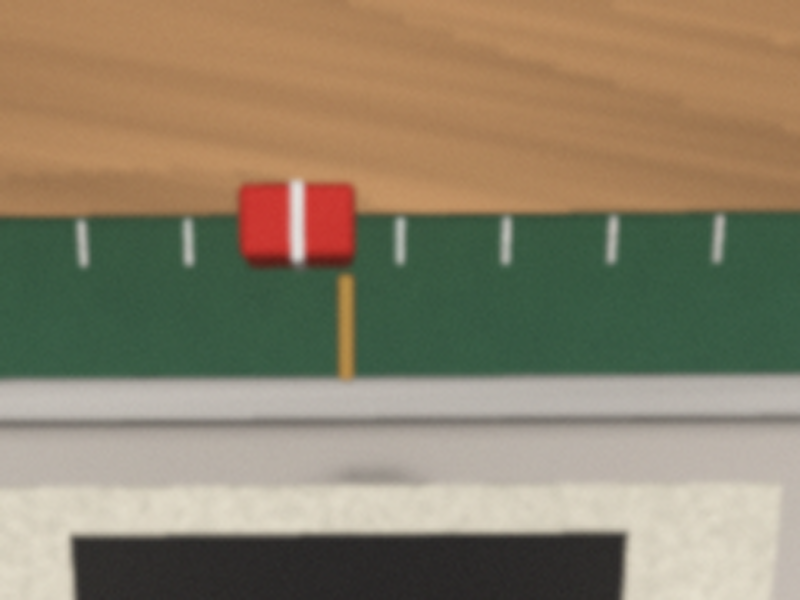

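The crop shows the pointer tip at about (323.7,82.5) and the white line at about (309.3,67) in full-image pixels, so roughly 13 mm remain.

Run:
```python
from h import *
d=np.load("w6.npz");w=wcam(d,d["p"],d["q"])
for zp,zm in((.08,.08),(.076,.08),(.085,.08)):
    a=ray(w,[[323.65,84]],zp)[0,:2];b=ray(w,[[309.25,65]],zm)[0,:2];print("gap",py(b-a)*1e3,"ptr",py(a),px(a),"mark",py(b),px(b))
m=(w["pixels"].max(2)<70).astype(np.uint8);m[:155]=0;m[220:]=0
p=np.argwhere(m);p=p[(p[:,0]<185)][:,::-1];p=p[(p[:,0]>225)&(p[:,0]<420)];W=ray(w,p,.124);print("strip py",py(W[:,:2]).mean()*1e3,len(p),p.min(0),p.max(0))
from sim import sim
hs=np.arange(15,34,.1)
for m in(3,4,5.2):
    h=hs[np.argmin([abs(sim([-18,-17,.8,18,17,.4],-1.2,9.4,h,m)[0]-0.0) for h in hs])];h1=hs[np.argmin([abs(sim([-16.1,-15.3,2.2,1.6,1,19.6,16.5,.6],0,29.2,h,m)[0]-9.4) for h in hs])]
    print(m,h,h1)
```

```text
gap 12.328600504620587 ptr 0.08129555481414198 0.6591665431581445 mark 0.09362415531876259 0.6746265422681178
gap 12.380088573387106 ptr 0.08124406674537549 0.6594739104990894 mark 0.09362415531876259 0.6746265422681178
gap 12.264240418662476 ptr 0.08135991490010011 0.6587823339819632 mark 0.09362415531876259 0.6746265422681178
strip py 80.90227431246166 3836 [243 161] [406 184]
3 29.19999999999995 31.39999999999994
4 27.399999999999956 29.299999999999947
5.2 25.399999999999963 26.999999999999957
```

Request:
{"api": "play_rows", "payload": {"claw": [0,0,0,0,0,0,0,0], "delta_pos": [[-0.2,0,0],[-0.2,0,0],[-0.1,0,0],[0,0,0],[0,0,0.16],[0,0,0.17],[0,0,0.17],[0,0,0]], "delta_rot": [[0,0,0],[0,0,0],[0,0,0],[0,0,0],[0,0,0],[0,0,0],[0,0,0],[0,0,0]]}}

```text
time: 16.8
ee_pos: [0.4464, 0.1554, 0.109]
eef_rot: [0.997, 0.075, -0.003, 0.001]
ft_force: [-0.7, -0.0, 0.6]
width: 0.0868
grip_force: 0.0
```

```bash
python3 m.py 4;  python3 - <<'E'
from sim import sim
for m,h in((3,30),(4,27),(5.2,24)):
  for rows in([24,10,.3,-12,-20],[24,12,.3,-12,-22],[24,8,.3,.4,-12,-20]):print(m,rows,[round(float(x),2) for x in sim(rows,0,0,h,m)])
E
```

```text
t 16.80 tool 84.6 px 465.1 z 109.0 bed 82.87 rel(tool-bed) 1.76 (np.float64(0.1533), (167, 0, 321, 16))
t 16.85 tool 85.2 px 466.6 z 111.5 bed 82.38 rel(tool-bed) 2.77 (np.float64(0.1536), (171, 0, 315, 22))
t 16.90 tool 85.5 px 467.8 z 113.1 bed 82.00 rel(tool-bed) 3.50 (np.float64(0.1529), (174, 0, 311, 27))
t 16.95 tool 85.6 px 468.7 z 114.0 bed 81.95 rel(tool-bed) 3.65 (np.float64(0.1531), (176, 0, 308, 29))
v mm/s [-6.321 81.827]
3 [24, 10, 0.3, -12, -20] [3.35, 1.4, 2.35]
3 [24, 12, 0.3, -12, -22] [5.9, 2.46, 2.35]
3 [24, 8, 0.3, 0.4, -12, -20] [3.12, 1.44, 0.75]
4 [24, 10, 0.3, -12, -20] [5.92, 2.48, 2.35]
4 [24, 12, 0.3, -12, -22] [8.26, 3.44, 2.35]
4 [24, 8, 0.3, 0.4, -12, -20] [6.86, 3.23, 0.75]
5.2 [24, 10, 0.3, -12, -20] [7.88, 3.31, 2.35]
5.2 [24, 12, 0.3, -12, -22] [9.93, 4.14, 2.35]
5.2 [24, 8, 0.3, 0.4, -12, -20] [9.53, 4.53, 0.75]
```

Request:
{"api": "play_rows", "payload": {"claw": [0,0,0,0,0,0,0], "delta_pos": [[0,-0.1,0],[0,-0.05,0],[0,-0.0015,0],[0,0.06,0],[0,0.08,0],[0,0,0],[0,0,0]], "delta_rot": [[0,0,0],[0,0,0],[0,0,0],[0,0,0],[0,0,0],[0,0,0],[0,0,0]]}}

```text
time: 17.7
ee_pos: [0.449, 0.1578, 0.1127]
eef_rot: [0.997, 0.074, 0.0, 0.0]
ft_force: [0.6, 0.1, -0.6]
width: 0.087
grip_force: 0.0
```

```bash
python3 m.py 5
```

```text
t 17.70 tool 86.6 px 468.0 z 112.7 bed 86.47 rel(tool-bed) 0.11 (np.float64(0.1523), (166, 0, 311, 27))
t 17.75 tool 87.3 px 468.0 z 112.7 bed 86.68 rel(tool-bed) 0.59 (np.float64(0.1528), (167, 0, 311, 27))
t 17.80 tool 87.7 px 468.0 z 112.7 bed 86.96 rel(tool-bed) 0.73 (np.float64(0.1531), (168, 0, 311, 27))
t 17.85 tool 88.0 px 467.9 z 112.7 bed 87.28 rel(tool-bed) 0.67 (np.float64(0.1531), (167, 0, 311, 27))
t 17.90 tool 88.0 px 467.9 z 112.6 bed 87.60 rel(tool-bed) 0.42 (np.float64(0.1532), (167, 0, 311, 26))
v mm/s [ 5.736 87.574]
```

Run:
```python
from sim import sim
for rows in([-18,-14.5,.6,14.5,17],[-18,-14,.6,14,17],[-18,-13.5,.6,13.5,17]):
  for m,h in((3,29.0),(4,27.2),(5.2,25.2)):print(rows,m,[round(float(x),2) for x in sim(rows,-.6,6.1,h,m)])
```

```text
[-18, -14.5, 0.6, 14.5, 17] 3 [1.42, 2.33, -1.04]
[-18, -14.5, 0.6, 14.5, 17] 4 [0.61, 1.99, -1.04]
[-18, -14.5, 0.6, 14.5, 17] 5.2 [-0.07, 1.71, -1.04]
[-18, -14, 0.6, 14, 17] 3 [1.98, 2.56, -1.04]
[-18, -14, 0.6, 14, 17] 4 [1.08, 2.19, -1.04]
[-18, -14, 0.6, 14, 17] 5.2 [0.32, 1.87, -1.04]
[-18, -13.5, 0.6, 13.5, 17] 3 [2.54, 2.8, -1.04]
[-18, -13.5, 0.6, 13.5, 17] 4 [1.55, 2.38, -1.04]
[-18, -13.5, 0.6, 13.5, 17] 5.2 [0.72, 2.04, -1.04]
```

Request:
{"api": "play_rows", "payload": {"claw": [0,0,0,0,0,0], "delta_pos": [[0,-0.0026,0],[0,-0.0026,0],[0,-0.0026,0],[0,-0.0026,0],[0,-0.0026,0],[0,-0.0026,0]], "delta_rot": [[0,0,0],[0,0,0],[0,0,0],[0,0,0],[0,0,0],[0,0,0]]}}

```text
time: 18.55
ee_pos: [0.4483, 0.162, 0.1125]
eef_rot: [0.997, 0.075, 0.0, 0.0]
ft_force: [-0.1, -0.4, -0.1]
width: 0.0872
grip_force: 0.0
```

```bash
python3 m.py 2
```

```text
t 18.55 tool 90.8 px 467.9 z 112.5 bed 93.05 rel(tool-bed) -2.21 (np.float64(0.1532), (160, 0, 312, 27))
t 18.60 tool 90.9 px 467.9 z 112.5 bed 93.38 rel(tool-bed) -2.46 (np.float64(0.1529), (160, 0, 311, 27))
```

Request:
{"api": "play_rows", "payload": {"claw": [0,0,0,0,0,0,0], "delta_pos": [[0,0.082,0],[0,0.085,0],[0,-0.004,0],[0,-0.09,0],[0,-0.085,0],[0,0,0],[0,0,0]], "delta_rot": [[0,0,0],[0,0,0],[0,0,0],[0,0,0],[0,0,0],[0,0,0],[0,0,0]]}}

```text
time: 19.35
ee_pos: [0.4477, 0.1647, 0.1125]
eef_rot: [0.997, 0.076, -0.0, 0.0]
ft_force: [-0.4, -0.1, 0.3]
width: 0.0868
grip_force: 0.0
```

Request:
{"api": "play_rows", "payload": {"claw": [0,0], "delta_pos": [[0,0,0],[0,0,0]], "delta_rot": [[0,0,0],[0,0,0]]}}

```text
time: 19.55
ee_pos: [0.448, 0.1637, 0.1125]
eef_rot: [0.997, 0.075, -0.0, 0.0]
ft_force: [0.8, -0.2, 0.5]
width: 0.087
grip_force: 0.0
```

```bash
python3 m.py 5
```

```text
t 19.55 tool 92.5 px 467.9 z 112.5 bed 94.86 rel(tool-bed) -2.32 (np.float64(0.1529), (160, 0, 312, 27))
t 19.60 tool 92.6 px 468.0 z 112.5 bed 94.82 rel(tool-bed) -2.21 (np.float64(0.153), (161, 0, 311, 27))
t 19.65 tool 92.7 px 468.0 z 112.5 bed 94.68 rel(tool-bed) -2.00 (np.float64(0.1529), (161, 0, 312, 27))
t 19.70 tool 92.8 px 468.0 z 112.5 bed 94.55 rel(tool-bed) -1.78 (np.float64(0.153), (162, 0, 311, 27))
t 19.75 tool 92.9 px 467.9 z 112.5 bed 94.41 rel(tool-bed) -1.55 (np.float64(0.1528), (162, 0, 311, 27))
v mm/s [-2.334 94.429]
```

```bash
cat > fit.py <<'E'
from sim import sim
import numpy as np
hs=np.arange(15,34,.1)
H={}
for m in(3,4,5.2):
    hd=hs[np.argmin([abs(sim([20,10,.3,-12,-16],3.6,-.5,h,m)[0]-8.2) for h in hs])]
    hb=hs[np.argmin([abs(sim([-16.4,-17,.8,18,17],-2.8,8.3,h,m)[0]+2.5) for h in hs])]
    H[m]=(hd,hb)
print({k:(round(a,1),round(b,1)) for k,(a,b) in H.items()})
E
python3 - <<'E'
from fit import *
for rows in([24,6,0,-6,-24],[24,7,0,-7,-24],[22,6,0,0,-6,-22],[20,8,-.3,0,-8,-20],[20,9,-.3,0,-8,-20]):
    for m in H:print(rows,m,[round(float(x),2) for x in sim(rows,-1.2,-2.6,H[m][0],m)])
E
```

```text
{3: (np.float64(26.2), np.float64(28.0)), 4: (np.float64(24.7), np.float64(26.0)), 5.2: (np.float64(23.1), np.float64(23.9))}
[24, 6, 0, -6, -24] 3 [0.69, -0.47, -1.14]
[24, 6, 0, -6, -24] 4 [1.81, -0.01, -1.14]
[24, 6, 0, -6, -24] 5.2 [2.64, 0.33, -1.14]
[24, 7, 0, -7, -24] 3 [1.96, 0.06, -1.14]
[24, 7, 0, -7, -24] 4 [2.84, 0.42, -1.14]
[24, 7, 0, -7, -24] 5.2 [3.48, 0.68, -1.14]
[22, 6, 0, 0, -6, -22] 3 [-0.59, -1.17, -1.15]
[22, 6, 0, 0, -6, -22] 4 [1.14, -0.37, -1.15]
[22, 6, 0, 0, -6, -22] 5.2 [2.48, 0.26, -1.15]
[20, 8, -0.3, 0, -8, -20] 3 [-1.09, -1.4, -1.45]
[20, 8, -0.3, 0, -8, -20] 4 [0.56, -0.62, -1.45]
[20, 8, -0.3, 0, -8, -20] 5.2 [1.84, -0.02, -1.45]
[20, 9, -0.3, 0, -8, -20] 3 [0.54, -0.64, -0.45]
[20, 9, -0.3, 0, -8, -20] 4 [2.02, 0.06, -0.45]
[20, 9, -0.3, 0, -8, -20] 5.2 [3.1, 0.56, -0.45]
```

Request:
{"api": "play_rows", "payload": {"claw": [0,0,0,0,0,0,0,0], "delta_pos": [[0,-0.12,0],[0,-0.025,0],[0,0,0],[0,0.025,0],[0,0.12,0],[0,0,0],[0,0,0],[0,0,0]], "delta_rot": [[0,0,0],[0,0,0],[0,0,0],[0,0,0],[0,0,0],[0,0,0],[0,0,0],[0,0,0]]}}

```text
time: 20.6
ee_pos: [0.448, 0.1642, 0.1126]
eef_rot: [0.997, 0.075, 0.0, -0.0]
ft_force: [-0.0, 0.3, 0.1]
width: 0.087
grip_force: 0.0
```

```bash
python3 m.py 8
```

```text
t 20.60 tool 93.1 px 467.9 z 112.6 bed 96.05 rel(tool-bed) -2.95 (np.float64(0.1532), (159, 0, 311, 27))
t 20.65 tool 93.4 px 467.9 z 112.6 bed 95.98 rel(tool-bed) -2.61 (np.float64(0.153), (159, 0, 312, 27))
t 20.70 tool 93.5 px 467.9 z 112.6 bed 96.07 rel(tool-bed) -2.56 (np.float64(0.1531), (159, 0, 312, 27))
t 20.75 tool 93.6 px 467.9 z 112.6 bed 96.28 rel(tool-bed) -2.69 (np.float64(0.1532), (159, 0, 312, 27))
t 20.80 tool 93.6 px 467.9 z 112.5 bed 96.40 rel(tool-bed) -2.84 (np.float64(0.1532), (159, 0, 311, 26))
t 20.85 tool 93.5 px 467.9 z 112.5 bed 96.54 rel(tool-bed) -3.03 (np.float64(0.1532), (158, 0, 312, 26))
t 20.90 tool 93.5 px 467.9 z 112.5 bed 96.76 rel(tool-bed) -3.29 (np.float64(0.1533), (158, 0, 311, 27))
t 20.95 tool 93.4 px 467.9 z 112.5 bed 96.99 rel(tool-bed) -3.55 (np.float64(0.1532), (157, 0, 312, 27))
v mm/s [ 2.844 96.881]
```

```bash
cat > fit2.py <<'E'
from sim import sim
import numpy as np
from scipy.optimize import least_squares
P=[([23,20,2,3,4,-20,-14,4.8],-3.7,0,31.0,0),([-16.1,-15.3,2.2,1.6,1,19.6,16.5,.6],0,29.2,9.4,1),([-18,-17,.8,18,17],-1.2,9.4,-.5,1),
([20,10,.3,-12,-16],3.6,-.5,8.2,0),([-16.4,-17,.8,18,17],-2.8,8.3,-2.6,1),([24,5,0,-5,-24],-1.3,-2.6,3.6,0)]
def res(x):return [sim(p[0],p[1],p[2],x[1+p[4]],x[0],max(x[3],.005))[0]-p[3] for p in P]
o=least_squares(res,[4.5,24,25,.04],diff_step=.02,loss="soft_l1")
X=o.x
E
python3 - <<'E'
from fit2 import *
print(X,np.round(res(X),2))
for rows in([-17,-8,0,8,17],[-19,-7,0,7,19],[-19,-5,0,5,19],[-19,-3,0,3,19]):print(rows,np.round(sim(rows,-3.8,3.6,X[2],X[0],X[3]),2))
E
```

```text
[6.35477210e+00 2.14853118e+01 2.39621866e+01 3.95422912e-03] [-0.25 -0.73  0.14  1.03  1.42 -0.37]
[-17, -8, 0, 8, 17] [-0.17  0.84 -3.8 ]
[-19, -7, 0, 7, 19] [-1.38  0.3  -3.8 ]
[-19, -5, 0, 5, 19] [ 0.11  0.97 -3.8 ]
[-19, -3, 0, 3, 19] [ 1.58  1.63 -3.8 ]
```

Request:
{"api": "play_rows", "payload": {"claw": [0,0,0,0,0,0,0,0], "delta_pos": [[0,0.095,0],[0,0.035,0],[0,0,0],[0,-0.035,0],[0,-0.095,0],[0,0,0],[0,0,0],[0,0,0]], "delta_rot": [[0,0,0],[0,0,0],[0,0,0],[0,0,0],[0,0,0],[0,0,0],[0,0,0],[0,0,0]]}}

```text
time: 21.8
ee_pos: [0.4479, 0.1641, 0.1125]
eef_rot: [0.997, 0.075, -0.0, 0.0]
ft_force: [0.6, -0.4, 0.2]
width: 0.0869
grip_force: 0.0
```

Request:
{"api": "play_rows", "payload": {"claw": [0,0], "delta_pos": [[0,0,0],[0,0,0]], "delta_rot": [[0,0,0],[0,0,0]]}}

```text
time: 22.0
ee_pos: [0.448, 0.1639, 0.1125]
eef_rot: [0.997, 0.075, 0.0, 0.0]
ft_force: [-0.7, 0.1, 0.7]
width: 0.0871
grip_force: 0.0
```

```bash
python3 m.py 8
```

```text
t 22.00 tool 92.8 px 468.0 z 112.5 bed 97.58 rel(tool-bed) -4.80 (np.float64(0.153), (154, 0, 312, 27))
t 22.05 tool 92.8 px 467.9 z 112.5 bed 97.51 rel(tool-bed) -4.73 (np.float64(0.1531), (155, 0, 311, 27))
t 22.10 tool 92.9 px 468.0 z 112.5 bed 97.57 rel(tool-bed) -4.65 (np.float64(0.1531), (155, 0, 311, 27))
t 22.15 tool 93.0 px 467.9 z 112.5 bed 97.47 rel(tool-bed) -4.52 (np.float64(0.1531), (155, 0, 312, 27))
t 22.20 tool 93.0 px 467.9 z 112.5 bed 97.47 rel(tool-bed) -4.44 (np.float64(0.1532), (155, 0, 312, 27))
t 22.25 tool 93.0 px 467.9 z 112.6 bed 97.31 rel(tool-bed) -4.30 (np.float64(0.1531), (156, 0, 311, 27))
t 22.30 tool 93.1 px 467.9 z 112.5 bed 97.36 rel(tool-bed) -4.26 (np.float64(0.1532), (156, 0, 311, 27))
t 22.35 tool 93.1 px 467.9 z 112.5 bed 97.31 rel(tool-bed) -4.17 (np.float64(0.1532), (156, 0, 311, 27))
v mm/s [-0.816 97.304]
```

Request:
{"api": "play_rows", "payload": {"claw": [0,0,0,0,0,0,0,0], "delta_pos": [[0,0,0],[0,0,0],[0,0,0],[0,0,0],[0,0,0],[0,0,0],[0,0,0],[0,0,0]], "delta_rot": [[0,0,0],[0,0,0],[0,0,0],[0,0,0],[0,0,0],[0,0,0],[0,0,0],[0,0,0]]}}

```text
time: 23.2
ee_pos: [0.4479, 0.1643, 0.1125]
eef_rot: [0.997, 0.075, 0.0, 0.0]
ft_force: [0.4, -0.1, -0.3]
width: 0.087
grip_force: 0.0
```

Request:
{"api": "play_rows", "payload": {"claw": [0,0,0,0,0,0], "delta_pos": [[0,0,0],[0,0,0],[0,0,0],[0,0,0],[0,0,0],[0,0,0]], "delta_rot": [[0,0,0],[0,0,0],[0,0,0],[0,0,0],[0,0,0],[0,0,0]]}}

```text
time: 23.8
ee_pos: [0.4479, 0.1643, 0.1125]
eef_rot: [0.997, 0.075, 0.0, 0.0]
ft_force: [-0.1, 0.2, 0.4]
width: 0.0872
grip_force: 0.0
```

```bash
python3 m.py 4
python3 - <<'E'
from fit2 import *
print(X)
for rows in([21,0,-21],[22,0,-22],[23,0,-23],[24,0,-24]):print(rows,np.round(sim(rows,-2.7,-.85,X[1],X[0],X[3]),2))
E
```

```text
t 23.80 tool 93.2 px 467.9 z 112.5 bed 96.51 rel(tool-bed) -3.34 (np.float64(0.153), (158, 0, 311, 27))
t 23.85 tool 93.2 px 467.9 z 112.5 bed 96.50 rel(tool-bed) -3.33 (np.float64(0.1531), (158, 0, 311, 27))
t 23.90 tool 93.2 px 467.9 z 112.5 bed 96.47 rel(tool-bed) -3.29 (np.float64(0.153), (158, 0, 311, 27))
t 23.95 tool 93.2 px 467.9 z 112.5 bed 96.53 rel(tool-bed) -3.32 (np.float64(0.1532), (158, 0, 311, 27))
v mm/s [3.2000e-02 9.6506e+01]
[6.35477210e+00 2.14853118e+01 2.39621866e+01 3.95422912e-03]
[21, 0, -21] [-0.84 -0.42 -2.7 ]
[22, 0, -22] [-0.84 -0.42 -2.7 ]
[23, 0, -23] [-0.84 -0.42 -2.7 ]
[24, 0, -24] [-0.84 -0.42 -2.7 ]
```

Request:
{"api": "play_rows", "payload": {"claw": [0,0,0,0,0,0,0,0], "delta_pos": [[0,0,-0.2],[0,0,-0.2],[0.2,0,-0.1],[0.2,0,0],[0.1,0,0],[0,0,0],[0,0,0],[0,0,0]], "delta_rot": [[0,0,0],[0,0,0],[0,0,0],[0,0,0],[0,0,0],[0,0,0],[0,0,0],[0,0,0]]}}

```text
time: 24.8
ee_pos: [0.546, 0.1795, 0.2125]
eef_rot: [0.997, 0.076, -0.0, 0.0]
ft_force: [0.4, -0.2, 0.1]
width: 0.0874
grip_force: 0.0
```

```bash
cat > g.py <<'E'
import sys
from bench import r
from h import *
def gap(tag=None):
    s=r.read_state();c=r.camera("wrist");w=wcam(c,s["ee_pos"],s["eef_rot"])
    if tag:cv2.imwrite(f"pics/{tag}.png",c["pixels"][:,:,::-1])
    hsv=cv2.cvtColor(w["pixels"],cv2.COLOR_RGB2HSV)
    red=cv2.inRange(hsv,(0,150,90),(5,255,255))|cv2.inRange(hsv,(174,150,90),(180,255,255));red[200:]=0
    x,y,ww,hh=cv2.boundingRect(red)
    P=w["pixels"].astype(float)
    # white line: min-channel weighted centroid inside clamp
    a=P[y+3:y+hh-5,x+6:x+ww-6].min(2);a=np.clip(a-a.min()-40,0,None);uL=x+6+(a.sum(0)*np.arange(a.shape[1])).sum()/a.sum();vL=y+hh/2
    br=cv2.inRange(hsv,(15,110,110),(27,255,255));br[:y+hh]=0;br[y+hh+34:]=0
    n,l,st,ce=cv2.connectedComponentsWithStats(br)
    i=1+np.argmax(st[1:,4]);p=ce[i]
    A=ray(w,p,.08)[0,:2];B=ray(w,[[uL,vL]],.08)[0,:2]
    print(f"t {s['time']:.2f} gap {py(B-A)*1e3:.2f} line {uL:.2f},{vL:.1f} ptr {p.round(2)} {st[i].tolist()} clamp {x,y,ww,hh}")
    return s["time"],py(B-A)*1e3
n=int(sys.argv[1]);D=np.array([gap(sys.argv[2] if i==0 and len(sys.argv)>2 else None) for i in range(n)])
if n>2:print("bed v",-np.polyfit(D[:,0],D[:,1],1)[0],"mean gap",D[:,1].mean())
E
python3 g.py 6 w7
```

```text
t 24.80 gap -1.20 line 317.80,68.0 ptr [316.6   98.04] [314, 83, 6, 31, 142] clamp (301, 56, 34, 24)
t 24.85 gap -1.48 line 317.64,68.0 ptr [316.13  97.58] [314, 83, 5, 31, 142] clamp (301, 56, 34, 24)
t 24.90 gap -1.31 line 317.44,68.5 ptr [316.13  97.86] [314, 83, 5, 31, 143] clamp (301, 57, 34, 23)
t 24.95 gap -1.24 line 317.30,68.5 ptr [316.08  98.06] [314, 83, 5, 31, 145] clamp (301, 57, 34, 23)
t 25.00 gap -1.28 line 317.29,68.5 ptr [316.04  98.3 ] [314, 83, 5, 31, 148] clamp (300, 57, 35, 23)
t 25.05 gap -1.17 line 317.20,68.5 ptr [316.07  98.26] [314, 84, 5, 30, 145] clamp (300, 57, 35, 23)
bed v -0.47904861228618256 mean gap -1.2816623848780404
```

Request:
{"api": "play_rows", "payload": {"claw": [0,0,0,0,0,0,0,0], "delta_pos": [[-0.2,0,0],[-0.2,0,0],[-0.1,0,0.08],[0,0,0.2],[0,0,0.2],[0,0,0.02],[0,0,0],[0,0,0]], "delta_rot": [[0,0,0],[0,0,0],[0,0,0],[0,0,0],[0,0,0],[0,0,0],[0,0,0],[0,0,0]]}}

```text
time: 25.9
ee_pos: [0.449, 0.1649, 0.1144]
eef_rot: [0.997, 0.075, 0.001, -0.0]
ft_force: [0.5, -0.4, -0.4]
width: 0.087
grip_force: 0.0
```

```bash
python3 m.py 4
```

```text
t 25.90 tool 93.6 px 469.1 z 114.4 bed 95.41 rel(tool-bed) -1.79 (np.float64(0.1532), (163, 0, 307, 31))
t 25.95 tool 93.6 px 469.2 z 114.5 bed 95.44 rel(tool-bed) -1.85 (np.float64(0.1534), (163, 0, 307, 31))
t 26.00 tool 93.5 px 469.2 z 114.3 bed 95.32 rel(tool-bed) -1.85 (np.float64(0.1531), (163, 0, 307, 31))
t 26.05 tool 93.4 px 469.0 z 114.1 bed 95.37 rel(tool-bed) -1.94 (np.float64(0.1531), (163, 0, 307, 30))
v mm/s [-0.473 95.35 ]
```

Request:
{"api": "play_rows", "payload": {"claw": [0,0,0,0,0], "delta_pos": [[0,0,0],[0,0,0],[0,0,0],[0,0,0],[0,0,0]], "delta_rot": [[0,0,0],[0,0,0],[0,0,0],[0,0,0],[0,0,0]]}}

```text
time: 26.6
ee_pos: [0.4479, 0.1643, 0.1125]
eef_rot: [0.997, 0.075, -0.0, 0.0]
ft_force: [-0.6, 0.2, -0.7]
width: 0.0869
grip_force: 0.0
```

Request:
{"api": "play_rows", "payload": {"claw": [0,0,0,0,0,0,0,0], "delta_pos": [[0,-0.06,0],[0,-0.04,0],[0,-0.02,0],[0,-0.0055,0],[0,0.0055,0],[0,0.12,0],[0,0,0],[0,0,0]], "delta_rot": [[0,0,0],[0,0,0],[0,0,0],[0,0,0],[0,0,0],[0,0,0],[0,0,0],[0,0,0]]}}

```text
time: 27.4
ee_pos: [0.4481, 0.1637, 0.1125]
eef_rot: [0.997, 0.074, 0.0, 0.0]
ft_force: [0.3, 1.0, 0.2]
width: 0.0871
grip_force: 0.0
```

```bash
python3 m.py 10
```

```text
t 27.40 tool 92.5 px 468.0 z 112.5 bed 95.13 rel(tool-bed) -2.62 (np.float64(0.1524), (160, 0, 311, 27))
t 27.45 tool 93.2 px 468.0 z 112.6 bed 94.96 rel(tool-bed) -1.79 (np.float64(0.1531), (162, 0, 311, 27))
t 27.50 tool 93.5 px 467.9 z 112.6 bed 94.76 rel(tool-bed) -1.22 (np.float64(0.153), (163, 0, 311, 27))
t 27.55 tool 93.7 px 467.9 z 112.6 bed 94.57 rel(tool-bed) -0.91 (np.float64(0.1529), (163, 0, 312, 27))
t 27.60 tool 93.7 px 467.9 z 112.6 bed 94.56 rel(tool-bed) -0.85 (np.float64(0.1532), (163, 0, 312, 27))
t 27.65 tool 93.7 px 467.9 z 112.6 bed 94.54 rel(tool-bed) -0.83 (np.float64(0.1531), (163, 0, 312, 26))
t 27.70 tool 93.6 px 467.9 z 112.5 bed 94.50 rel(tool-bed) -0.88 (np.float64(0.1531), (163, 0, 312, 26))
t 27.75 tool 93.5 px 467.9 z 112.5 bed 94.50 rel(tool-bed) -0.98 (np.float64(0.1531), (163, 0, 312, 26))
t 27.80 tool 93.4 px 467.9 z 112.5 bed 94.49 rel(tool-bed) -1.06 (np.float64(0.153), (163, 0, 311, 27))
t 27.85 tool 93.4 px 467.9 z 112.5 bed 94.54 rel(tool-bed) -1.13 (np.float64(0.1531), (163, 0, 311, 27))
v mm/s [-1.233 94.379]
```

Request:
{"api": "play_rows", "payload": {"claw": [0,0,0,0,0,0,0,0], "delta_pos": [[0,0,-0.2],[0,0,-0.2],[0.2,0,-0.1],[0.2,0,0],[0.1,0,0],[0,0,0],[0,0,0],[0,0,0]], "delta_rot": [[0,0,0],[0,0,0],[0,0,0],[0,0,0],[0,0,0],[0,0,0],[0,0,0],[0,0,0]]}}

```text
time: 28.7
ee_pos: [0.546, 0.1795, 0.2125]
eef_rot: [0.997, 0.076, -0.0, 0.0]
ft_force: [0.6, -0.7, -0.9]
width: 0.087
grip_force: 0.0
```

```bash
python3 g.py 12 w8
```

```text
t 28.70 gap 0.86 line 317.82,67.5 ptr [318.96  97.59] [317, 83, 5, 30, 147] clamp (301, 56, 34, 23)
t 28.75 gap 0.40 line 317.63,68.0 ptr [318.25  97.21] [316, 83, 5, 31, 134] clamp (301, 56, 34, 24)
t 28.80 gap 0.38 line 317.46,68.5 ptr [318.06  98.17] [316, 83, 5, 31, 148] clamp (301, 57, 34, 23)
t 28.85 gap 0.55 line 317.30,68.5 ptr [318.1   97.91] [316, 83, 5, 31, 145] clamp (301, 57, 34, 23)
t 28.90 gap 0.55 line 317.28,68.5 ptr [318.08  98.24] [316, 84, 5, 30, 144] clamp (301, 57, 34, 23)
t 28.95 gap 0.61 line 317.19,68.5 ptr [318.07  98.28] [316, 84, 5, 30, 145] clamp (300, 57, 35, 23)
t 29.00 gap 0.62 line 317.18,68.5 ptr [318.07  98.25] [316, 84, 5, 30, 145] clamp (300, 57, 35, 23)
t 29.05 gap 0.66 line 317.20,68.5 ptr [318.13  98.16] [316, 84, 5, 30, 141] clamp (300, 57, 35, 23)
t 29.10 gap 0.58 line 317.26,68.5 ptr [318.11  98.25] [316, 84, 5, 30, 142] clamp (300, 57, 35, 23)
t 29.15 gap 0.57 line 317.30,68.5 ptr [318.13  98.35] [316, 84, 5, 30, 141] clamp (301, 57, 34, 23)
t 29.20 gap 0.62 line 317.30,69.0 ptr [318.19  98.26] [316, 84, 5, 31, 139] clamp (300, 57, 35, 24)
t 29.25 gap 0.67 line 317.30,68.5 ptr [318.24  97.87] [316, 84, 5, 30, 134] clamp (301, 57, 34, 23)
bed v -0.11488076021807613 mean gap 0.5886378064138292
```

Request:
{"api": "play_rows", "payload": {"claw": [0,0,0,0,0,0,0,0], "delta_pos": [[0,0,0],[0,0,0],[0,0,0],[0,0,0],[0,0,0],[0,0,0],[0,0,0],[0,0,0]], "delta_rot": [[0,0,0],[0,0,0],[0,0,0],[0,0,0],[0,0,0],[0,0,0],[0,0,0],[0,0,0]]}}

```text
time: 30.1
ee_pos: [0.5468, 0.1793, 0.2125]
eef_rot: [0.997, 0.075, 0.0, 0.0]
ft_force: [-0.2, -0.7, -0.3]
width: 0.0868
grip_force: 0.0
```

```bash
python3 g.py 4
```

```text
t 30.10 gap 1.34 line 317.30,68.5 ptr [319.01  98.6 ] [317, 84, 5, 30, 147] clamp (301, 57, 34, 23)
t 30.15 gap 1.33 line 317.30,69.0 ptr [319.  99.] [317, 84, 5, 31, 151] clamp (301, 57, 34, 24)
t 30.20 gap 1.33 line 317.31,69.0 ptr [319.  99.] [317, 84, 5, 31, 151] clamp (301, 57, 34, 24)
t 30.25 gap 1.33 line 317.31,69.0 ptr [319.  99.] [317, 84, 5, 31, 151] clamp (301, 57, 34, 24)
bed v 0.1096922622726563 mean gap 1.333674161207715
```

Request:
{"api": "play_rows", "payload": {"claw": [0,0,0,0,0,0,0], "delta_pos": [[-0.2,0,0],[-0.2,0,0],[-0.1,0,0.08],[0,0,0.2],[0,0,0.2],[0,0,0.02],[0,0,0]], "delta_rot": [[0,0,0],[0,0,0],[0,0,0],[0,0,0],[0,0,0],[0,0,0],[0,0,0]]}}

```text
time: 31.0
ee_pos: [0.4476, 0.1645, 0.1127]
eef_rot: [0.997, 0.075, -0.001, -0.0]
ft_force: [-0.0, -0.7, 0.2]
width: 0.0869
grip_force: 0.0
```

```bash
python3 m.py 3
python3 - <<'E'
s=open('g.py').read()
s=s.replace("i=1+np.argmax(st[1:,4]);p=ce[i]","""i=1+np.argmax(st[1:,4]);p=ce[i]
    X0,Y0,Wd,Ht=st[i][:4];q=P[Y0+4:Y0+Ht-6,X0-6:X0+Wd+6,0];q=q-np.linspace(0,1,q.shape[1])*(q[:,-1:]-q[:,:1])-q[:,:1];q=np.clip(q-10,0,None)
    p=np.array([X0-6+(q*np.arange(q.shape[1])).sum()/q.sum(),Y0+4+(q.sum(1)*np.arange(len(q))).sum()/q.sum()])""")
open('g.py','w').write(s)
E
```

```text
t 31.00 tool 93.4 px 467.7 z 112.7 bed 93.32 rel(tool-bed) 0.08 (np.float64(0.1535), (166, 0, 312, 26))
t 31.05 tool 93.7 px 468.6 z 113.9 bed 93.23 rel(tool-bed) 0.42 (np.float64(0.1535), (168, 0, 309, 29))
t 31.10 tool 93.6 px 469.1 z 114.4 bed 93.02 rel(tool-bed) 0.63 (np.float64(0.153), (169, 0, 307, 31))
v mm/s [-2.983 93.041]
```

Request:
{"api": "play_rows", "payload": {"claw": [0,0,0,0,0,0,0,0], "delta_pos": [[0,0,0],[0,-0.06,0],[0,-0.039,0],[0,-0.015,0],[0,-0.008,0],[0,0.008,0],[0,0.11,0],[0,0,0]], "delta_rot": [[0,0,0],[0,0,0],[0,0,0],[0,0,0],[0,0,0],[0,0,0],[0,0,0],[0,0,0]]}}

```text
time: 31.95
ee_pos: [0.4483, 0.1622, 0.1122]
eef_rot: [0.997, 0.074, -0.0, 0.001]
ft_force: [-0.5, -0.6, 0.2]
width: 0.087
grip_force: 0.0
```

Request:
{"api": "play_rows", "payload": {"claw": [0,0,0], "delta_pos": [[0,0,0],[0,0,0],[0,0,0]], "delta_rot": [[0,0,0],[0,0,0],[0,0,0]]}}

```text
time: 32.25
ee_pos: [0.4477, 0.1656, 0.1126]
eef_rot: [0.997, 0.076, 0.0, -0.0]
ft_force: [-0.5, 0.1, 0.3]
width: 0.0868
grip_force: 0.0
```

```bash
python3 m.py 12
```

```text
t 32.25 tool 94.5 px 467.9 z 112.6 bed 92.77 rel(tool-bed) 1.76 (np.float64(0.1532), (170, 0, 311, 26))
t 32.30 tool 94.5 px 467.8 z 112.5 bed 92.73 rel(tool-bed) 1.75 (np.float64(0.1532), (170, 0, 311, 26))
t 32.35 tool 94.4 px 467.9 z 112.5 bed 92.76 rel(tool-bed) 1.65 (np.float64(0.1532), (169, 0, 312, 26))
t 32.40 tool 94.3 px 467.9 z 112.5 bed 92.75 rel(tool-bed) 1.58 (np.float64(0.1531), (169, 0, 312, 26))
t 32.45 tool 94.3 px 467.9 z 112.5 bed 92.81 rel(tool-bed) 1.47 (np.float64(0.1531), (169, 0, 311, 26))
t 32.50 tool 94.2 px 467.9 z 112.5 bed 92.82 rel(tool-bed) 1.37 (np.float64(0.153), (169, 0, 311, 27))
t 32.55 tool 94.1 px 467.9 z 112.5 bed 92.83 rel(tool-bed) 1.29 (np.float64(0.1531), (169, 0, 311, 27))
t 32.60 tool 94.1 px 467.9 z 112.5 bed 92.83 rel(tool-bed) 1.22 (np.float64(0.153), (168, 0, 312, 27))
t 32.65 tool 94.0 px 467.9 z 112.5 bed 92.81 rel(tool-bed) 1.21 (np.float64(0.1529), (168, 0, 312, 27))
t 32.70 tool 94.0 px 467.9 z 112.5 bed 92.83 rel(tool-bed) 1.19 (np.float64(0.1528), (168, 0, 312, 27))
t 32.75 tool 94.0 px 467.9 z 112.5 bed 92.85 rel(tool-bed) 1.15 (np.float64(0.1529), (168, 0, 312, 27))
t 32.80 tool 94.0 px 467.9 z 112.5 bed 92.90 rel(tool-bed) 1.08 (np.float64(0.1531), (168, 0, 312, 27))
v mm/s [ 0.226 92.871]
```

Request:
{"api": "play_rows", "payload": {"claw": [0,0,0,0,0,0,0,0], "delta_pos": [[0,0,-0.2],[0,0,-0.2],[0.2,0,-0.1],[0.2,0,0],[0.1,0,0],[0,0,0],[0,0,0],[0,0,0]], "delta_rot": [[0,0,0],[0,0,0],[0,0,0],[0,0,0],[0,0,0],[0,0,0],[0,0,0],[0,0,0]]}}

```text
time: 33.65
ee_pos: [0.5459, 0.1803, 0.2125]
eef_rot: [0.997, 0.075, -0.0, 0.0]
ft_force: [0.3, -0.8, -0.7]
width: 0.0871
grip_force: 0.0
```

```bash
python3 g.py 6
```

```text
t 33.65 gap 2.08 line 318.71,68.0 ptr [321.2   96.87] [319, 83, 5, 31, 149] clamp (302, 56, 34, 24)
t 33.70 gap 2.04 line 318.63,68.0 ptr [321.08  96.89] [319, 83, 5, 31, 150] clamp (302, 56, 34, 24)
t 33.75 gap 2.20 line 318.31,68.5 ptr [320.94  97.08] [319, 83, 5, 31, 149] clamp (302, 57, 34, 23)
t 33.80 gap 2.05 line 318.23,68.5 ptr [320.7   96.83] [319, 83, 5, 31, 149] clamp (301, 57, 35, 23)
t 33.85 gap 2.15 line 318.02,68.5 ptr [320.62  97.49] [319, 84, 5, 30, 148] clamp (301, 57, 35, 23)
t 33.90 gap 2.17 line 317.98,68.5 ptr [320.59  97.53] [319, 84, 5, 30, 147] clamp (301, 57, 35, 23)
bed v -0.34915021622313586 mean gap 2.115913507866203
```

Request:
{"api": "play_rows", "payload": {"claw": [0,0,0,0,0,0,0,0], "delta_pos": [[0,0,0],[0,0,0],[0,0,0],[0,0,0],[0,0,0],[0,0,0],[0,0,0],[0,0,0]], "delta_rot": [[0,0,0],[0,0,0],[0,0,0],[0,0,0],[0,0,0],[0,0,0],[0,0,0],[0,0,0]]}}

```text
time: 34.75
ee_pos: [0.5467, 0.1801, 0.2125]
eef_rot: [0.997, 0.075, 0.0, 0.0]
ft_force: [-1.0, 0.8, -0.7]
width: 0.0873
grip_force: 0.0
```

```bash
python3 g.py 6
```

```text
t 34.75 gap 2.26 line 318.30,69.0 ptr [321.01  97.94] [319, 84, 5, 31, 151] clamp (301, 57, 35, 24)
t 34.80 gap 2.25 line 318.30,69.0 ptr [321.01  97.93] [319, 84, 5, 31, 151] clamp (301, 57, 35, 24)
t 34.85 gap 2.25 line 318.31,69.0 ptr [321.01  97.95] [319, 84, 5, 31, 151] clamp (302, 57, 34, 24)
t 34.90 gap 2.25 line 318.30,68.5 ptr [321.01  97.44] [319, 84, 5, 30, 148] clamp (302, 57, 34, 23)
t 34.95 gap 2.26 line 318.30,69.0 ptr [321.02  97.96] [319, 84, 5, 31, 151] clamp (302, 57, 34, 24)
t 35.00 gap 2.26 line 318.30,68.5 ptr [321.02  97.47] [319, 84, 5, 30, 148] clamp (302, 57, 34, 23)
bed v -0.012423477527176645 mean gap 2.2552104920968357
```

Request:
{"api": "play_rows", "payload": {"claw": [0,0,0,0,0,0,0,0], "delta_pos": [[-0.2,0,0],[-0.2,0,0],[-0.1,0,0.08],[0,0,0.2],[0,0,0.2],[0,0,0.02],[0,0,0],[0,0,0]], "delta_rot": [[0,0,0],[0,0,0],[0,0,0],[0,0,0],[0,0,0],[0,0,0],[0,0,0],[0,0,0]]}}

```text
time: 35.85
ee_pos: [0.4489, 0.1658, 0.1144]
eef_rot: [0.997, 0.075, 0.001, -0.0]
ft_force: [0.7, 0.1, 0.2]
width: 0.0871
grip_force: 0.0
```

```bash
python3 m.py 3
```

```text
t 35.85 tool 94.5 px 469.1 z 114.4 bed 92.51 rel(tool-bed) 1.99 (np.float64(0.153), (172, 0, 307, 31))
t 35.90 tool 94.4 px 469.2 z 114.5 bed 92.61 rel(tool-bed) 1.82 (np.float64(0.1534), (172, 0, 307, 31))
t 35.95 tool 94.3 px 469.1 z 114.3 bed 92.54 rel(tool-bed) 1.77 (np.float64(0.1532), (172, 0, 307, 31))
v mm/s [ 0.389 92.572]
```

Request:
{"api": "play_rows", "payload": {"claw": [0,0,0,0,0,0,0,0], "delta_pos": [[0,-0.06,0],[0,-0.0325,0],[0,-0.015,0],[0,-0.01,0],[0,0.01,0],[0,0.11,0],[0,0,0],[0,0,0]], "delta_rot": [[0,0,0],[0,0,0],[0,0,0],[0,0,0],[0,0,0],[0,0,0],[0,0,0],[0,0,0]]}}

```text
time: 36.8
ee_pos: [0.448, 0.164, 0.1125]
eef_rot: [0.997, 0.074, 0.0, 0.0]
ft_force: [0.3, 0.1, -0.2]
width: 0.087
grip_force: 0.0
```

Request:
{"api": "play_rows", "payload": {"claw": [0,0,0,0], "delta_pos": [[0,0,0],[0,0,0],[0,0,0],[0,0,0]], "delta_rot": [[0,0,0],[0,0,0],[0,0,0],[0,0,0]]}}

```text
time: 37.2
ee_pos: [0.4478, 0.1649, 0.1125]
eef_rot: [0.997, 0.075, -0.0, -0.0]
ft_force: [-0.1, -0.6, 0.7]
width: 0.087
grip_force: 0.0
```

```bash
python3 m.py 7
```

```text
t 37.20 tool 93.8 px 467.9 z 112.5 bed 92.73 rel(tool-bed) 1.03 (np.float64(0.1531), (168, 0, 311, 26))
t 37.25 tool 93.7 px 467.9 z 112.5 bed 92.74 rel(tool-bed) 0.95 (np.float64(0.153), (168, 0, 311, 26))
t 37.30 tool 93.6 px 467.9 z 112.5 bed 92.80 rel(tool-bed) 0.83 (np.float64(0.1531), (167, 0, 312, 27))
t 37.35 tool 93.6 px 467.9 z 112.5 bed 92.86 rel(tool-bed) 0.72 (np.float64(0.1531), (167, 0, 312, 27))
t 37.40 tool 93.6 px 467.9 z 112.5 bed 92.89 rel(tool-bed) 0.68 (np.float64(0.1531), (167, 0, 312, 27))
t 37.45 tool 93.5 px 467.9 z 112.5 bed 92.92 rel(tool-bed) 0.61 (np.float64(0.1531), (167, 0, 312, 27))
t 37.50 tool 93.5 px 467.9 z 112.5 bed 92.91 rel(tool-bed) 0.58 (np.float64(0.1529), (167, 0, 311, 27))
v mm/s [ 0.715 92.943]
```

Request:
{"api": "play_rows", "payload": {"claw": [0,0,0,0,0,0,0,0], "delta_pos": [[0,0,0],[0,0,0],[0,0,0],[0,0,0],[0,0,0],[0,0,0],[0,0,0],[0,0,0]], "delta_rot": [[0,0,0],[0,0,0],[0,0,0],[0,0,0],[0,0,0],[0,0,0],[0,0,0],[0,0,0]]}}

```text
time: 38.35
ee_pos: [0.4479, 0.1646, 0.1125]
eef_rot: [0.997, 0.075, 0.0, 0.0]
ft_force: [0.4, -0.1, 1.0]
width: 0.0873
grip_force: 0.0
```

Request:
{"api": "play_rows", "payload": {"claw": [0,0,0,0,0,0,0], "delta_pos": [[0,0,0],[0,0,0],[0,0,0],[0,0,0],[0,0,0],[0,0,0],[0,0,0]], "delta_rot": [[0,0,0],[0,0,0],[0,0,0],[0,0,0],[0,0,0],[0,0,0],[0,0,0]]}}

```text
time: 39.05
ee_pos: [0.4479, 0.1646, 0.1125]
eef_rot: [0.997, 0.075, 0.0, 0.0]
ft_force: [-0.5, 0.3, -0.1]
width: 0.0868
grip_force: 0.0
```

```bash
python3 m.py 3
```

```text
t 39.05 tool 93.5 px 467.9 z 112.5 bed 93.33 rel(tool-bed) 0.14 (np.float64(0.153), (166, 0, 311, 27))
t 39.10 tool 93.5 px 467.9 z 112.5 bed 93.35 rel(tool-bed) 0.12 (np.float64(0.153), (166, 0, 311, 27))
t 39.15 tool 93.5 px 467.9 z 112.5 bed 93.32 rel(tool-bed) 0.14 (np.float64(0.1528), (166, 0, 311, 27))
v mm/s [-0.136 93.328]
```

Request:
{"api": "play_rows", "payload": {"claw": [0,0,0,0,0,0,0,0], "delta_pos": [[0,0,-0.2],[0,0,-0.2],[0.2,0,-0.1],[0.2,0,0],[0.1,0,0],[0,0,0],[0,0,0],[0,0,0]], "delta_rot": [[0,0,0],[0,0,0],[0,0,0],[0,0,0],[0,0,0],[0,0,0],[0,0,0],[0,0,0]]}}

```text
time: 40.0
ee_pos: [0.5459, 0.1798, 0.2125]
eef_rot: [0.997, 0.076, -0.0, 0.0]
ft_force: [0.2, 0.1, -0.7]
width: 0.0871
grip_force: 0.0
```

Request:
{"api": "play_rows", "payload": {"claw": [0,0,0,0,0,0], "delta_pos": [[0,0,0],[0,0,0],[0,0,0],[0,0,0],[0,0,0],[0,0,0]], "delta_rot": [[0,0,0],[0,0,0],[0,0,0],[0,0,0],[0,0,0],[0,0,0]]}}

```text
time: 40.6
ee_pos: [0.5467, 0.1796, 0.2125]
eef_rot: [0.997, 0.075, 0.0, 0.0]
ft_force: [-0.1, 0.1, -0.5]
width: 0.0873
grip_force: 0.0
```

```bash
python3 g.py 2
```

```text
t 40.60 gap 1.15 line 317.72,69.0 ptr [319.19  97.85] [317, 84, 5, 31, 149] clamp (301, 57, 34, 24)
t 40.65 gap 1.13 line 317.75,68.5 ptr [319.2   97.39] [317, 84, 5, 30, 147] clamp (301, 57, 34, 23)
```

The gap is 1.15 mm with a drift of about 0.25 mm/s towards the line, so I leave it untouched and wait.

Request:
{"api": "play_rows", "payload": {"claw": [0,0,0,0,0,0,0,0], "delta_pos": [[0,0,0],[0,0,0],[0,0,0],[0,0,0],[0,0,0],[0,0,0],[0,0,0],[0,0,0]], "delta_rot": [[0,0,0],[0,0,0],[0,0,0],[0,0,0],[0,0,0],[0,0,0],[0,0,0],[0,0,0]]}}

```text
time: 41.5
ee_pos: [0.5467, 0.1796, 0.2125]
eef_rot: [0.997, 0.075, 0.0, 0.0]
ft_force: [0.4, -0.2, -0.1]
width: 0.0871
grip_force: 0.0
```

Request:
{"api": "play_rows", "payload": {"claw": [0,0,0,0,0,0,0,0], "delta_pos": [[0,0,0],[0,0,0],[0,0,0],[0,0,0],[0,0,0],[0,0,0],[0,0,0],[0,0,0]], "delta_rot": [[0,0,0],[0,0,0],[0,0,0],[0,0,0],[0,0,0],[0,0,0],[0,0,0],[0,0,0]]}}

```text
time: 42.3
ee_pos: [0.5467, 0.1796, 0.2125]
eef_rot: [0.997, 0.075, 0.0, 0.0]
ft_force: [0.4, 0.4, 0.4]
width: 0.0867
grip_force: 0.0
```

```bash
python3 g.py 1
```

```text
t 42.30 gap 0.58 line 317.76,68.5 ptr [318.59  97.54] [317, 84, 5, 30, 147] clamp (301, 57, 34, 23)
```

Request:
{"api": "play_rows", "payload": {"claw": [0,0,0,0,0,0,0,0], "delta_pos": [[0,0,0],[0,0,0],[0,0,0],[0,0,0],[0,0,0],[0,0,0],[0,0,0],[0,0,0]], "delta_rot": [[0,0,0],[0,0,0],[0,0,0],[0,0,0],[0,0,0],[0,0,0],[0,0,0],[0,0,0]]}}

```text
time: 43.15
ee_pos: [0.5468, 0.1796, 0.2125]
eef_rot: [0.997, 0.075, 0.0, 0.0]
ft_force: [-0.3, 0.1, -0.0]
width: 0.0868
grip_force: 0.0
```

Request:
{"api": "play_rows", "payload": {"claw": [0,0,0,0,0,0,0,0], "delta_pos": [[0,0,0],[0,0,0],[0,0,0],[0,0,0],[0,0,0],[0,0,0],[0,0,0],[0,0,0]], "delta_rot": [[0,0,0],[0,0,0],[0,0,0],[0,0,0],[0,0,0],[0,0,0],[0,0,0],[0,0,0]]}}

```text
time: 43.95
ee_pos: [0.5467, 0.1796, 0.2125]
eef_rot: [0.997, 0.075, 0.0, 0.0]
ft_force: [-0.3, 0.2, 0.4]
width: 0.0869
grip_force: 0.0
```

```bash
python3 g.py 1
```

```text
t 43.95 gap 0.24 line 317.76,69.0 ptr [318.21  97.85] [316, 84, 5, 31, 149] clamp (301, 57, 34, 24)
```

Request:
{"api": "play_rows", "payload": {"claw": [0,0,0,0,0,0,0,0], "delta_pos": [[0,0,0],[0,0,0],[0,0,0],[0,0,0],[0,0,0],[0,0,0],[0,0,0],[0,0,0]], "delta_rot": [[0,0,0],[0,0,0],[0,0,0],[0,0,0],[0,0,0],[0,0,0],[0,0,0],[0,0,0]]}}

```text
time: 44.8
ee_pos: [0.5467, 0.1796, 0.2126]
eef_rot: [0.997, 0.075, 0.0, 0.0]
ft_force: [-0.1, 0.1, 0.4]
width: 0.0868
grip_force: 0.0
```

Request:
{"api": "play_rows", "payload": {"claw": [0,0,0,0,0,0,0,0], "delta_pos": [[0,0,0],[0,0,0],[0,0,0],[0,0,0],[0,0,0],[0,0,0],[0,0,0],[0,0,0]], "delta_rot": [[0,0,0],[0,0,0],[0,0,0],[0,0,0],[0,0,0],[0,0,0],[0,0,0],[0,0,0]]}}

```text
time: 45.6
ee_pos: [0.5467, 0.1796, 0.2125]
eef_rot: [0.997, 0.075, 0.0, 0.0]
ft_force: [-0.2, -0.2, 0.3]
width: 0.0872
grip_force: 0.0
```

Request:
{"api": "play_rows", "payload": {"claw": [0,0,0,0,0,0,0,0], "delta_pos": [[0,0,0],[0,0,0],[0,0,0],[0,0,0],[0,0,0],[0,0,0],[0,0,0],[0,0,0]], "delta_rot": [[0,0,0],[0,0,0],[0,0,0],[0,0,0],[0,0,0],[0,0,0],[0,0,0],[0,0,0]]}}

```text
time: 46.4
ee_pos: [0.5467, 0.1796, 0.2125]
eef_rot: [0.997, 0.075, 0.0, 0.0]
ft_force: [0.1, 0.1, -1.1]
width: 0.0869
grip_force: 0.0
```

```bash
python3 g.py 1; python3 -c "
from bench import r
print(r.close_job())"
```

```text
t 46.40 gap -0.46 line 317.76,68.5 ptr [317.42  97.56] [315, 84, 5, 30, 134] clamp (301, 57, 34, 23)
the job is handed in; nothing more can be done
None
```

I handed the job in at about 46.5 s with the pointer about 0.5 mm past the white line, but the bed was not fully at rest: it was still creeping at about 0.25 mm/s, going from 1.15 mm short to 0.46 mm past over the last 5.8 s, with the arm clear and the bed untouched.

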